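# Slide the stray candlestick back into line

## Robot

A 7-joint arm with a two-finger parallel gripper is mounted at the origin on the work surface. World frame = base frame: x ahead of the robot, y to its left, z up, the work surface at z = 0. Lengths are in m, angles in rad, forces in N, time in s.
With the tool pointing down it reaches from about 0.4 to 0.85 m from the base axis. Payload 10.4 kg.
Tool frame: the origin (TCP) lies between the finger pads; the fingertips stand tcp_to_tips ahead of it and the grasp point (between the pads) lies 8 mm behind it (tcp_to_tips is the distance from the TCP to the fingertips, in m); z points along the fingers, y is the line along which they close (so a half turn about z gives the same grasp; the last joint's range is limited). The gripper opens to 85 mm and grips with 20 to 120 N. Pads are 22 mm wide; open, the fingers measure 114 mm over their backs; the gripper's body (76 mm by 85 mm) begins 54 mm behind the grasp point. The pads swing forward as they close: fully open they stand 13 mm farther back than shut.
Start: joints at [-1.221, 0.332, -0.065, 1.46, 0.022, 1.35, -0.088], TCP at [0.228, 0.582, 0.242] pointing down, gripper open.
Joint ranges: [-2.6, 2.6], [-0.5, 2.12], [-1.47, 1.34], [0.16, 2.42], [-1.27, 4.41], [0.06, 2.06], [-2.6, 2.6]. Speed limits (rad/s): [2.22, 2.22, 2.79, 2.79, 3.14, 3.14, 3.14].

## Interface

Orientations are given as a unit quaternion [x, y, z, w].
In Python, from workcell import * gives the robot as it stands.
- The arm moves only by the tool apply_moves, never from a script. Its argument "rows" is a list of rows, each an object of numbers: "x", "y", "z": the shift along the tool's x, y, z in mm; "ax", "ay", "az": the turn, a rotation vector about the tool's x, y, z in degrees; "gripper": the closure, from 0 (fully open) to 1 (shut). A call has 1 to 5 rows; each row shifts and turns the commanded pose from where the row before left it, along the tool's axes as they then stand; what a row does not reach is not made up. A row lasts 1/12 s, in which the tool goes at most 41.7 mm and 7.16 degrees, less where a joint would pass 70% of its speed; a pose out of reach is approached as far as the arm can. A call with a gripper value outside its range is refused whole. The fingers move at their own pace and stop on an object; "newtons" is the grip in N (left out, the last holds). Time passes only in rows, so rows that do not move let the fingers close. It gives the time, the measured TCP pose, the force, the opening and the grip force at its end, in the units of the state.
- get_obs(): the state, without advancing time (a new reading comes with each control period).
- camera(name): name is "side" or "top"; returns a dict with "color" (420x560x3 uint8, red, green, blue), "fov_y" (degrees; the focal length in pixels is half the picture's height over the tangent of half this angle, whatever the lens; pixels are square), "cx", "cy" (the principal point, pixels), "k1" (the pictures are not rectified: a ray, as slopes to the right and down, at radius r is drawn at 1 + k1 r^2 times it, then the intrinsics apply), "rvec" (rotation vector, rad) and "tvec" (3), from world to camera coordinates, as OpenCV has them. Camera axes: x right, y down, z forward; pixel columns grow to the right and rows downward; lengths in m; the calibration is good to about 2 mm. A picture is of the moment at which its call begins. There is no depth.
- hand_in(): hands the job in; it is judged then, once.
The state is a dict: "clock": time; "joint_pos": joint angles; "joint_velocities": joint speeds; "tau": joint torques, N m; "position": TCP position; "ee_rot": TCP orientation; "ft_force": force on the tool from outside, world axes, zero at the start; "torque": the same for the moment, N m; "grip_width": opening from 0.0 (shut) to 1.0 (fully open); "grasp_force": force on a finger pad.
Only numpy, scipy, OpenCV 4.12 (cv2) and the standard library are available. Lean on these libraries where they do the work, as an engineer would, in place of code of your own. Each camera call takes 0.05 s, during which the arm holds its last target. There are 200 camera calls.

## Task

One of the pair of candlesticks has been left out of the row, standing nearer to the robot. Push it gently, low down at its foot, so that it slides upright over the ledge to its place: level with the glass dome and its twin, on its own side of the dome, as far from the dome as the twin is on the other side. Do not touch its stem or candle, do not grip, lift or tip it, and leave everything else where it is.

Things in the scene. Friction and masses are not known exactly. Their poses are not given: they have to be found in the camera images.
- stray: The candlestick out of line, 0.6 kg, 326 mm tall, loose on the ledge. Its foot is a brass drum 72 mm across, 24 mm high (side upright up to 22 mm). Origin: centre of the foot's underside. It stands 78 to 122 mm nearer to the robot than its place and up to 50 mm to either side. Pushed on the foot it slides (2 to 6 N; 20 N is too hard); pushed higher than 50 mm it topples.
- stray_stem: All of it above the foot: brass stem 11 mm thick (22 mm at the foot, 18 mm at a knop), socket 30 mm across at 190 to 212 mm height, white candle 21 mm thick up to 326 mm. Not to be touched: an upright tool may bring the gripper's body against the candle; lean the tool back. Origin: centre of the foot's upper face, 24 mm above the ledge.
- twin: The other candlestick, identical, already in its place level with the dome, its axis 185 mm from the dome's axis. Origin: centre of its foot's underside. Leave it. The stray's place is the mirror image: the twin's position reflected through the dome's axis.
- dome: Glass dome over a red ball: round wooden plinth 140 mm across, 18 mm high; glass 104 mm across, 156 mm high with its knob. Origin: centre of the plinth's underside; its y axis runs along the row through both candlestick places (at y = +185 and -185 mm), x points away from the robot. Leave it.
- bail_1: Turned wooden bail, 110 mm long, 20 mm thick, lying on the robot's side of the dome, roughly along the row. Origin: its middle, on the ledge. Leave it.
- bail_2: The other bail, alike, lying beside the first, 30 to 60 mm nearer to the robot. Leave it.
- spike_key: Small steel T-shaped spike key, 75 by 62 mm, 10 mm thick, lying beyond the dome. Leave it.
- matchbox: Matchbox 36 by 53 by 15 mm lying in front of the twin. Origin: centre of its underside. Leave it.
Things that resemble listed ones, but are neither listed nor needed, are in the scene too. What is shaped like the dome but blue is not meant.

How it is judged:
By the outcome, as a careful person would: the job done as asked, in the order asked, and still so for the second after the job is handed in, with the robot touching nothing.
It also fails if it takes over 51 s, if anything falls off the work surface, if the arm or the gripper's body presses on something with over 40 N, if the wrist force passes 120 N, or if a joint passes its speed limit or range.

## Working session

There is one attempt and no reset: what is moved stays moved. The work goes in short steps, Python scripts to look and compute and a tool call to move; the robot and the scene stay as the last step left them, time stands still between calls to the robot, and variables do not carry over. Pictures are saved under pics/ and viewed, at most 10 in all, crops included, and the job is handed in when it is done.

Besides the shell and the picture viewer there is one more tool, called after "Emit:" as name(argument=value, ...), one argument or row to a line, values as JSON. apply_moves: Moves the arm, as the interface text tells. Its arguments: {"type":"object","properties":{"rows":{"type":"array","items":{"type":"object","properties":{"x":{"type":"number"},"y":{"type":"number"},"z":{"type":"number"},"ax":{"type":"number"},"ay":{"type":"number"},"az":{"type":"number"},"gripper":{"type":"number"}}}},"newtons":{"type":"number"}},"required":["rows"]}

```bash
mkdir -p pics; cat > h.py <<'E'
from workcell import *
import numpy as np, cv2
from scipy.spatial.transform import Rotation as R
def snap(n,f=None):
    c=camera(n)
    if f: cv2.imwrite(f,c["color"][:,:,::-1])
    return c
def K(c):
    h=c["color"].shape[0]; f=h/2/np.tan(np.radians(c["fov_y"])/2)
    return np.array([[f,0,c["cx"]],[0,f,c["cy"]],[0,0,1]]),np.array([c["k1"],0,0,0,0.])
def ray(c,px):
    k,d=K(c); p=cv2.undistortPoints(np.array([[px]],float),k,d)[0,0]
    M=R.from_rotvec(np.ravel(c["rvec"])).as_matrix(); t=np.ravel(c["tvec"])
    return -M.T@t, M.T@np.array([p[0],p[1],1])
def onz(c,px,z):
    o,v=ray(c,px); return o+v*(z-o[2])/v[2]
def proj(c,P):
    k,d=K(c); return cv2.projectPoints(np.array(P,float).reshape(-1,1,3),np.ravel(c["rvec"]),np.ravel(c["tvec"]),k,d)[0][:,0]
E
python3 - <<'E'
from h import *
import pickle
D={}
for n in("top","side"):
    c=snap(n,f"pics/{n}0.png"); D[n]=c; print(n,c["fov_y"],c["k1"],ray(c,(280,210)))
pickle.dump(D,open("d0.pkl","wb"))
o=get_obs();print({k:np.round(v,3) for k,v in o.items()})
import workcell;print([x for x in dir(workcell) if not x.startswith('_')]); print(globals().get('tcp_to_tips'))
E
```

```text
top 47.06098246448535 0.05825872451228429 (array([0.48141274, 0.04827449, 0.80992099]), array([ 0.09759287, -0.00158828, -0.99522738]))
side 55.093456010737974 -0.03710911890390263 (array([0.33758519, 0.45062779, 0.57371416]), array([ 0.33802652, -0.59179041, -0.73189496]))
{'clock': np.float64(0.1), 'joint_pos': array([-1.221,  0.333, -0.065,  1.461,  0.022,  1.35 , -0.088]), 'joint_velocities': array([ 0.   , -0.   , -0.001, -0.002,  0.002, -0.001,  0.001]), 'tau': array([ 1.0000e-03, -6.2674e+01,  4.9000e-02, -3.9243e+01,  1.6000e-02,
        7.0000e-03, -0.0000e+00]), 'position': array([0.227, 0.582, 0.242]), 'ee_rot': array([ 0.185,  0.983, -0.001, -0.   ]), 'ft_force': array([0.355, 0.965, 0.759]), 'torque': array([-0.001, -0.001,  0.04 ]), 'grasp_force': np.float64(0.0), 'grip_width': np.float64(1.0)}
['MotionError', 'camera', 'get_obs', 'hand_in', 'tcp_to_tips']
0.011
```

View pics/top0.png

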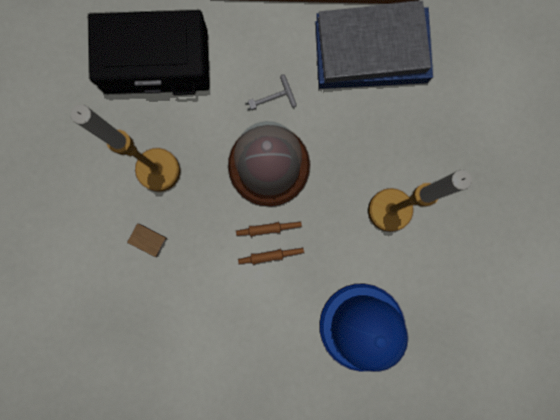

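View pics/side0.png

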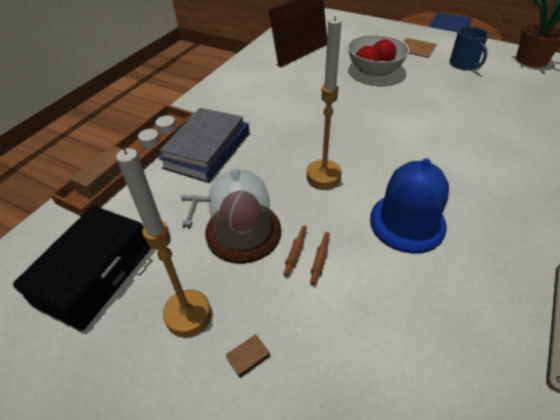

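Top view: the twin's foot is at (157,169) with the matchbox (147,240) in front of it. The glass dome with the red ball is at (269,165). The candlestick out of line has its foot at (391,210), candle tip at (462,180). The bails are at (269,229) and (270,256), and the key is at (272,93).

What could be confused: the left candlestick (157,169) is level with the dome, so it is the twin. The right one (391,210) is nearer the robot, so it is the stray. The blue dome (365,328) is a decoy. Next I measure and take a crop.

```bash
cat >> h.py <<'E'
from scipy.optimize import least_squares
def foot(c,px,w=32,z=0.024,r=0.036,S=60,V=70):
    """circle of brass foot: mask near px, open away stem, contour rays to plane z, robust circle fit"""
    hsv=cv2.cvtColor(c["color"],cv2.COLOR_RGB2HSV)
    m=((hsv[...,0]<28)&(hsv[...,1]>S+50)&(hsv[...,2]>V)).astype(np.uint8)
    b=np.zeros_like(m); x,y=map(int,px); b[y-w:y+w,x-w:x+w]=1; m=m*b
    m=cv2.morphologyEx(m,cv2.MORPH_CLOSE,np.ones((7,7)))
    m=cv2.morphologyEx(m,cv2.MORPH_OPEN,cv2.getStructuringElement(cv2.MORPH_ELLIPSE,(17,17)))
    ct=max(cv2.findContours(m,0,cv2.CHAIN_APPROX_NONE)[0],key=cv2.contourArea)[:,0]
    P=np.array([onz(c,p,z)[:2] for p in ct])
    s=least_squares(lambda q:np.hypot(*(P-q[:2]).T)-q[2],[*P.mean(0),r],loss="soft_l1",f_scale=.001)
    return s.x,m
E
python3 - <<'E'
from h import *
import pickle
D=pickle.load(open("d0.pkl","rb")); c=D["top"]; s=D["side"]
for n,p,q in(("twin",(157,169),(187,313)),("stray",(391,210),(324,174))):
    a,m=foot(c,p); b,_=foot(s,q); print(n,"top",a.round(4),"side",b.round(4), m.sum())
# dome plinth: reddish-dark mask around
def plinth(c,px,w):
    hsv=cv2.cvtColor(c["color"],cv2.COLOR_RGB2HSV).astype(int)
    m=((hsv[...,1]>110)&(hsv[...,2]>25)&((hsv[...,0]<14)|(hsv[...,0]>170))).astype(np.uint8)
    b=np.zeros_like(m); x,y=px; b[y-w:y+w,x-w:x+w]=1; m*=b
    ct=max(cv2.findContours(m,0,cv2.CHAIN_APPROX_NONE)[0],key=cv2.contourArea); h=cv2.convexHull(ct)[:,0]
    return h
for n,cc,p,w in(("top",c,(269,165),50),("side",s,(243,232),42)):
    h=plinth(cc,p,w)
    P=np.array([onz(cc,q,.018)[:2] for q in h])
    f=least_squares(lambda q:np.hypot(*(P-q[:2]).T)-q[2],[*P.mean(0),.07],loss="soft_l1",f_scale=.001)
    print("dome",n,f.x.round(4),np.abs(f.fun).max().round(4))
for n,px in(("matchbox",(147,240)),("bail1",(269,229)),("bail2",(270,256)),("blue",(365,328)),("bail2R",(303,250)),("books",(432,80))): print(n,onz(c,px,.01).round(3))
cr=c["color"][120:260,310:490]; cr=cv2.resize(cr,None,fx=4,fy=4,interpolation=cv2.INTER_CUBIC)
cv2.imwrite("pics/crop1.png",cr[:,:,::-1])
E
```

```text
twin top [0.6259 0.241  0.0258] side [0.6197 0.2563 0.036 ] 751
stray top [ 0.5693 -0.1262  0.0274] side [ 0.5614 -0.1263  0.0376] 858
dome top [0.6334 0.0681 0.0667] 0.0008
dome side [0.6289 0.0776 0.0668] 0.0014
matchbox [0.504 0.265 0.01 ]
bail1 [0.528 0.064 0.01 ]
bail2 [0.483 0.061 0.01 ]
blue [ 0.372 -0.096  0.01 ]
bail2R [0.495 0.007 0.01 ]
books [ 0.788 -0.205  0.01 ]
```

View pics/crop1.png

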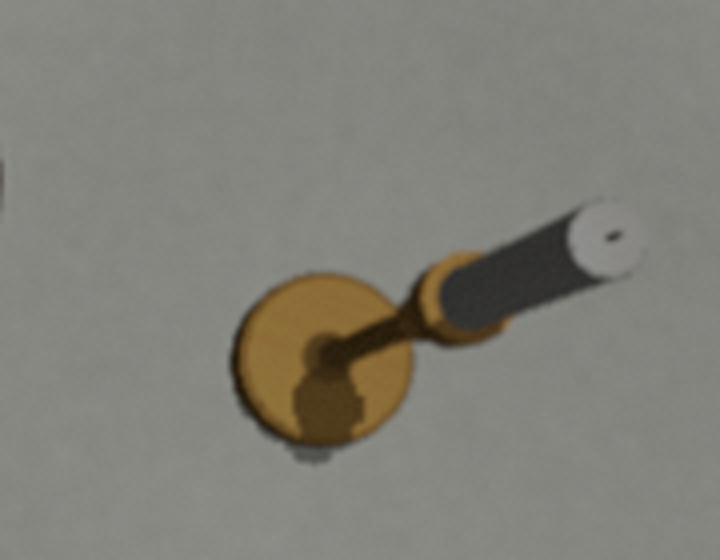

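```bash
cat >> h.py <<'E'
def circ(c,px,w,z,r,hmax=28,S=110,V=22,ko=15):
    hsv=cv2.cvtColor(c["color"],cv2.COLOR_RGB2HSV)
    m=(((hsv[...,0]<hmax)|(hsv[...,0]>172))&(hsv[...,1]>S)&(hsv[...,2]>V)).astype(np.uint8)
    b=np.zeros_like(m); x,y=map(int,px); b[y-w:y+w,x-w:x+w]=1; m*=b
    m=cv2.morphologyEx(m,cv2.MORPH_CLOSE,np.ones((5,5)))
    ct=max(cv2.findContours(m,0,cv2.CHAIN_APPROX_NONE)[0],key=cv2.contourArea)
    f=np.zeros_like(m); cv2.drawContours(f,[ct],-1,1,-1)
    f=cv2.morphologyEx(f,cv2.MORPH_OPEN,cv2.getStructuringElement(cv2.MORPH_ELLIPSE,(ko,ko)))
    ct=max(cv2.findContours(f,0,cv2.CHAIN_APPROX_NONE)[0],key=cv2.contourArea)[:,0]
    P=np.array([onz(c,p,z)[:2] for p in ct])
    s=least_squares(lambda q:np.hypot(*(P-q[:2]).T)-r,P.mean(0),loss="soft_l1",f_scale=.001)
    return s.x,s.fun,ct,m
E
python3 - <<'E'
from h import *
import pickle
D=pickle.load(open("d0.pkl","rb"))
L={"top":[("twin",(157,169),30,.024,.036),("stray",(391,210),30,.024,.036),("dome",(269,165),55,.018,.070)],
"side":[("twin",(187,313),36,.024,.036),("stray",(324,174),24,.024,.036),("dome",(243,232),46,.018,.070)]}
for n in L:
  o=D[n]["color"].copy(); res={}
  for a,p,w,z,r in L[n]:
    x,f,ct,m=circ(D[n],p,w,z,r); res[a]=x
    print(n,a,x.round(4),"res pct",(np.percentile(f,[0,10,50,90,100])*1e3).round(1), ct.min(0),ct.max(0))
    cv2.polylines(o,[ct.reshape(-1,1,2).astype(np.int32)],True,(0,255,0),1)
    t=np.linspace(0,6.28,60); q=proj(D[n],np.c_[x[0]+r*np.cos(t),x[1]+r*np.sin(t),0*t+z]); cv2.polylines(o,[q.round().astype(np.int32).reshape(-1,1,2)],True,(255,0,255),1)
  print(n,"twin-dome",np.hypot(*(res["twin"]-res["dome"])).round(4),"target",(2*res["dome"]-res["twin"]).round(4))
  D[n+"o"]=o
im=np.hstack([cv2.resize(D["topo"][110:245,120:430],(790,344)) ]); im2=cv2.resize(D["sideo"][140:340,150:360],(315,250))
im2=np.pad(cv2.resize(D["sideo"][150:340,155:355],(268,255)),((0,0),(0,522),(0,0)))
cv2.imwrite("pics/chk.png",np.vstack([im,im2])[:,:,::-1])
E
```

```text
top twin [0.6204 0.2505] res pct [-3.  -2.3 -1.1  0.6  3.6] [136 148] [179 190]
top stray [ 0.5644 -0.1336] res pct [-3.3 -2.3 -1.3  0.6  3.9] [369 189] [413 230]Traceback (most recent call last):
  File "<stdin>", line 9, in <module>
  File "h.py", line 39, in circ
    ct=max(cv2.findContours(f,0,cv2.CHAIN_APPROX_NONE)[0],key=cv2.contourArea)[:,0]
       ~~~^^^^^^^^^^^^^^^^^^^^^^^^^^^^^^^^^^^^^^^^^^^^^^^^^^^^^^^^^^^^^^^^^^^^
ValueError: max() iterable argument is empty
```

```bash
cat >> h.py <<'E'
def circ(c,px,w,z,r,hull=False):
    a=c["color"].astype(int); m=((a[...,0]-a[...,2]>14)).astype(np.uint8)
    b=np.zeros_like(m); x,y=map(int,px); b[y-w:y+w,x-w:x+w]=1; m*=b
    if not hull:
        m=cv2.morphologyEx(m,cv2.MORPH_CLOSE,np.ones((5,5)))
        m=cv2.morphologyEx(m,cv2.MORPH_OPEN,cv2.getStructuringElement(cv2.MORPH_ELLIPSE,(19,19)))
    ct=max(cv2.findContours(m,0,cv2.CHAIN_APPROX_NONE)[0],key=cv2.contourArea)
    if hull: ct=cv2.convexHull(ct)
    ct=ct[:,0]
    # pixel boundary lies 0.5 px outside contour pixels
    g=ct+0.5*(ct-ct.mean(0))/np.linalg.norm(ct-ct.mean(0),axis=1,keepdims=True)
    P=np.array([onz(c,p,z)[:2] for p in g])
    s=least_squares(lambda q:np.hypot(*(P-q[:2]).T)-r,P.mean(0),loss="soft_l1",f_scale=.001)
    return s.x,s.fun,ct,m
E
cat > m.py <<'E'
from h import *
import pickle
D=pickle.load(open("d0.pkl","rb"))
L={"top":[("twin",(157,169),30,.024,.036,0),("stray",(391,210),30,.024,.036,0),("dome",(269,165),55,.018,.070,1)],
"side":[("twin",(187,313),36,.024,.036,0),("stray",(324,174),24,.024,.036,0),("dome",(243,228),44,.018,.070,1)]}
for n in L:
  o=D[n]["color"].copy(); res={}
  for a,p,w,z,r,h in L[n]:
    x,f,ct,m=circ(D[n],p,w,z,r,h); res[a]=x
    print(n,a,x.round(4),"res pct",(np.percentile(f,[0,10,50,90,100])*1e3).round(1), ct.min(0),ct.max(0))
    cv2.polylines(o,[ct.reshape(-1,1,2).astype(np.int32)],True,(0,255,0),1)
    t=np.linspace(0,6.28,60); q=proj(D[n],np.c_[x[0]+r*np.cos(t),x[1]+r*np.sin(t),0*t+z]); cv2.polylines(o,[q.round().astype(np.int32).reshape(-1,1,2)],True,(255,0,255),1)
  print(n,"twin-dome",np.hypot(*(res["twin"]-res["dome"])).round(4),"target",(2*res["dome"]-res["twin"]).round(4))
  D[n+"o"]=o
im=cv2.resize(D["topo"][110:245,120:430],(790,344))
im2=np.pad(cv2.resize(D["sideo"][150:340,155:355],(268,255)),((0,0),(0,522),(0,0)))
cv2.imwrite("pics/chk.png",np.vstack([im,im2])[:,:,::-1])
E
python3 m.py
```

```text
top twin [0.6209 0.2513] res pct [-0.8 -0.1  1.2  2.9  4.6] [135 147] [179 191]
top stray [ 0.5647 -0.1341] res pct [-1.6 -0.5  0.6  2.9  5.8] [368 188] [414 231]
top dome [0.6351 0.0681] res pct [-2.5 -2.3 -1.5  0.1  0.2] [229 134] [309 205]
top twin-dome 0.1837 target [ 0.6493 -0.1151]
side twin [0.6183 0.2565] res pct [-0.3  0.6  4.5  7.4  9.8] [162 288] [210 337]
side stray [ 0.561  -0.1236] res pct [-0.2  1.1 10.1 14.3 17.6] [306 157] [341 190]
side dome [0.6304 0.0761] res pct [-3.4 -1.7 -0.2  0.9  1.9] [205 210] [280 262]
side twin-dome 0.1808 target [ 0.6424 -0.1042]
```

View pics/chk.png

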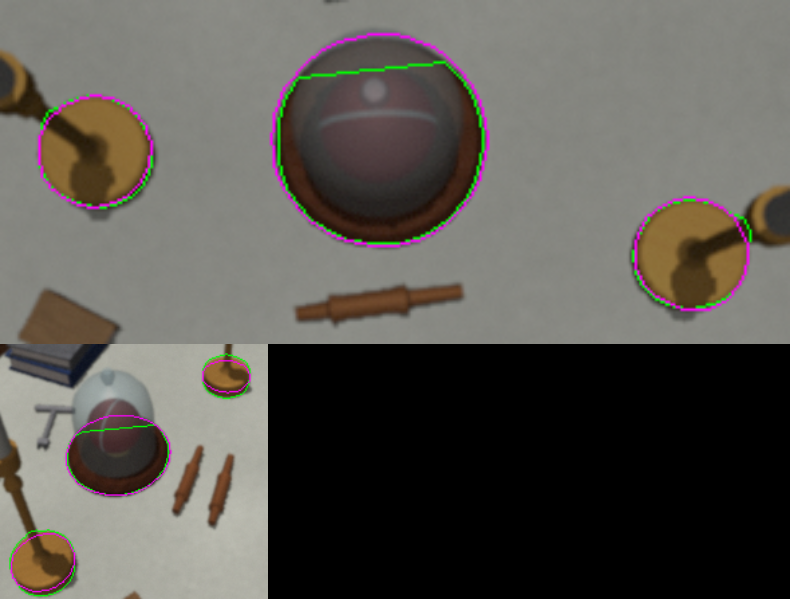

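```bash
python3 - <<'E'
from h import *
import pickle
D=pickle.load(open("d0.pkl","rb")); t,s=D["top"],D["side"]
print("knob top z.15/.145",onz(t,(266.8,145.3),.150).round(4),onz(t,(266.8,145.3),.145).round(4))
print("candle twin",onz(t,(82.5,114),.326).round(4),"stray",onz(t,(462,179.5),.326).round(4))
def tri(p,q):
    a,u=ray(t,p);b,v=ray(s,q); k=np.linalg.lstsq(np.c_[u,-v],b-a,rcond=None)[0]
    P,Q=a+k[0]*u,b+k[1]*v; return ((P+Q)/2).round(4),np.linalg.norm(P-Q).round(4)
print("tri candle stray",tri((462,179.5),(335.5,20)),"twin",tri((82.5,114),(126,155)))
print("tri knob",tri((266.8,145.3),(236,174)))
print(cv2.__version__)
E
python3 - <<'E'
import cv2,numpy as np
a=cv2.imread("pics/top0.png");b=cv2.imread("pics/side0.png")
f=lambda i,r,c,h,w:cv2.resize(i[r:r+h,c:c+w],(390,290),interpolation=cv2.INTER_CUBIC)
g=np.vstack([np.hstack([f(a,120,215,80,108),f(b,160,190,100,134)]),np.hstack([f(a,98,65,30,40),f(b,140,105,30,40)])])
cv2.imwrite("pics/z.png",cv2.convertScaleAbs(g,alpha=1.5))
E
```

```text
knob top z.15/.145 [0.6361 0.068  0.15  ] [0.6373 0.0682 0.145 ]
candle twin [0.6213 0.2506 0.326 ] stray [ 0.5647 -0.1349  0.326 ]
tri candle stray (array([ 0.5639, -0.135 ,  0.3264]), np.float64(0.0015)) twin (array([0.6228, 0.2521, 0.3241]), np.float64(0.002))
tri knob (array([0.636 , 0.0676, 0.1457]), np.float64(0.0024))
4.12.0
```

View pics/z.png

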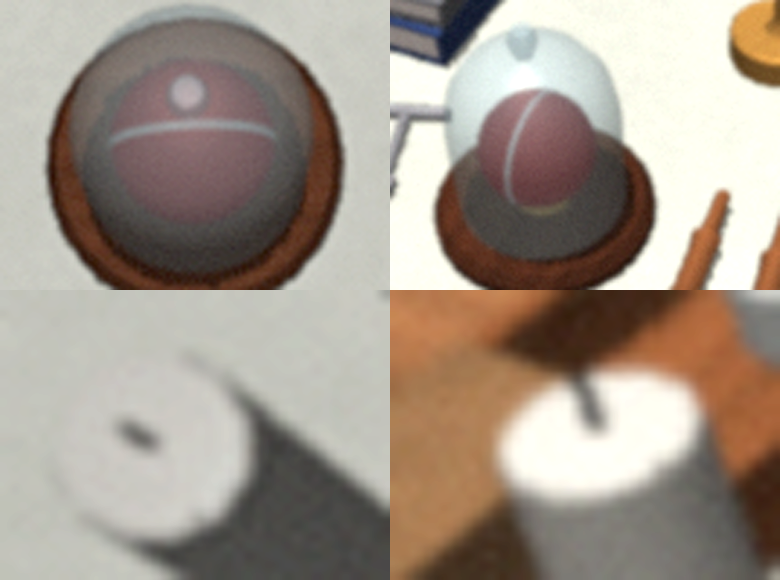

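The fits agree across the two views: twin (0.621,0.251), dome (0.636,0.068), stray (0.565,-0.134). The candle tips and the dome's knob match these to about 1–2 mm. Before reaching in, I check the clearance to the blue dome.

```bash
python3 - <<'E'
from h import *
import pickle
D=pickle.load(open("d0.pkl","rb")); t,s=D["top"],D["side"]
def tri(p,q):
    a,u=ray(t,p);b,v=ray(s,q); k=np.linalg.lstsq(np.c_[u,-v],b-a,rcond=None)[0]
    P,Q=a+k[0]*u,b+k[1]*v; return ((P+Q)/2).round(4),np.linalg.norm(P-Q).round(4)
print("blue knob",tri((381,342),(425,163)))
a=t["color"].astype(int); m=((a[...,2]-a[...,0]>30)).astype(np.uint8); m[:270]=0
ct=max(cv2.findContours(m,0,2)[0],key=cv2.contourArea); (x,y),r=cv2.minEnclosingCircle(ct); print(x,y,r,onz(t,(x,y),.01).round(3))
for p in [(320,328),(407,328),(363,285)]: print(p,onz(t,p,.01).round(3))
Rr=R.from_quat(get_obs()["ee_rot"]).as_matrix(); print(Rr.round(3))
E
```

```text
blue knob (array([ 0.3737, -0.0922,  0.1474]), np.float64(0.0014))
364.3549499511719 328.3549499511719 46.512447357177734 [ 0.371 -0.095  0.01 ]
(320, 328) [ 0.369 -0.023  0.01 ]
(407, 328) [ 0.374 -0.163  0.01 ]
(363, 285) [ 0.44  -0.092  0.01 ]
[[-0.931  0.364 -0.   ]
 [ 0.364  0.931 -0.001]
 [-0.    -0.001 -1.   ]]
```

Emit:
apply_moves(
  rows=[
    {"az": -6.5,"z": -8,"gripper": 0.53},
    {"az": -6.5,"z": -8,"gripper": 0.53},
    {"az": -6.5,"z": -8,"gripper": 0.53},
    {"az": -6.5,"z": -8,"gripper": 0.53},
    {"az": -6.6,"z": -8,"gripper": 0.53},
  ],
  newtons=20,
)

```text
invalid input at $.rows[0]: expected keys x, y, z, ax, ay, az, gripper
```

Emit:
apply_moves(
  rows=[
    {"x": 0,"y": 0,"z": -8,"ax": 0,"ay": 0,"az": -6.5,"gripper": 0.53},
    {"x": 0,"y": 0,"z": -8,"ax": 0,"ay": 0,"az": -6.5,"gripper": 0.53},
    {"x": 0,"y": 0,"z": -8,"ax": 0,"ay": 0,"az": -6.5,"gripper": 0.53},
    {"x": 0,"y": 0,"z": -8,"ax": 0,"ay": 0,"az": -6.5,"gripper": 0.53},
    {"x": 0,"y": 0,"z": -8,"ax": 0,"ay": 0,"az": -6.6,"gripper": 0.53},
  ],
  newtons=20,
)

```text
clock: 0.52
position: [0.2276, 0.5819, 0.2822]
ee_rot: [-0.101, 0.995, -0.0, -0.0]
ft_force: [1.0, 0.4, 0.0]
grip_width: 0.474
grasp_force: 0.0
```

```bash
cat > st.py <<'E'
from h import *
import sys
o=get_obs();Rm=R.from_quat(o["ee_rot"]).as_matrix();p=o["position"]
print("t",round(float(o["clock"]),2),"p",p.round(4),"F",o["ft_force"].round(1),"w",round(float(o["grip_width"]),3))
d=np.array([np.cos(np.radians(11.3)),np.sin(np.radians(11.3)),0]);a=np.radians(20)
z=d*np.sin(a)+[0,0,-np.cos(a)];y=np.array([-d[1],d[0],0]);T=np.c_[np.cross(y,z),y,z]
print("rotvec tool deg to goal",np.degrees(R.from_matrix(Rm.T@T).as_rotvec()).round(2))
g=np.array(eval(sys.argv[1]));print("shift tool mm",(Rm.T@(g-p)*1e3).round(1),"shift in goal axes",(T.T@(g-p)*1e3).round(1))
# front-corner point for a tip 11 mm ahead of the TCP, on -x_tool side
f=p+Rm@np.array([-.011,0,.011]);print("front corner",f.round(4),"to goal axis")
E
python3 st.py "[.45,.30,.30]"
```

```text
t 0.52 p [0.2276 0.5819 0.2822] F [1.  0.4 0. ] w 0.474
rotvec tool deg to goal [  0.   -20.02   0.27]
shift tool mm [-161.4 -320.7  -17.6] shift in goal axes [-159.1 -320.    39. ]
front corner [0.2384 0.5841 0.2712] to goal axis
```

Emit:
apply_moves(
  rows=[
    {"x": 0,"y": 0,"z": 0,"ax": 0,"ay": -6.7,"az": 0,"gripper": 0.53},
    {"x": 0,"y": 0,"z": 0,"ax": 0,"ay": -6.7,"az": 0,"gripper": 0.53},
    {"x": 0,"y": 0,"z": 0,"ax": 0,"ay": -6.6,"az": 0,"gripper": 0.53},
    {"x": -16,"y": -32,"z": 4,"ax": 0,"ay": 0,"az": 0,"gripper": 0.53},
    {"x": -16,"y": -32,"z": 4,"ax": 0,"ay": 0,"az": 0,"gripper": 0.53},
  ],
)

```text
clock: 0.93
position: [0.2684, 0.5266, 0.2844]
ee_rot: [-0.101, 0.98, 0.017, 0.173]
ft_force: [2.1, -0.4, 1.4]
grip_width: 0.473
grasp_force: 0.0
```

Emit:
apply_moves(
  rows=[
    {"x": -16,"y": -32,"z": 4,"ax": 0,"ay": 0,"az": 0,"gripper": 0.53},
    {"x": -16,"y": -32,"z": 4,"ax": 0,"ay": 0,"az": 0,"gripper": 0.53},
    {"x": -16,"y": -32,"z": 4,"ax": 0,"ay": 0,"az": 0,"gripper": 0.53},
    {"x": -16,"y": -32,"z": 4,"ax": 0,"ay": 0,"az": 0,"gripper": 0.53},
    {"x": -16,"y": -32,"z": 4,"ax": 0,"ay": 0,"az": 0,"gripper": 0.53},
  ],
)

```text
clock: 1.35
position: [0.3846, 0.383, 0.2942]
ee_rot: [-0.096, 0.98, 0.017, 0.173]
ft_force: [0.9, 0.4, 0.4]
grip_width: 0.468
grasp_force: 0.0
```

Emit:
apply_moves(
  rows=[
    {"x": -16,"y": -32,"z": 4,"ax": 0,"ay": 0,"az": 0,"gripper": 0.53},
    {"x": -16,"y": -32,"z": 4,"ax": 0,"ay": 0,"az": 0,"gripper": 0.53},
    {"x": -16,"y": -32,"z": 4,"ax": 0,"ay": 0,"az": 0,"gripper": 0.53},
    {"x": 0,"y": 0,"z": 0,"ax": 0,"ay": 0,"az": 0,"gripper": 0.53},
  ],
)

```text
clock: 1.68
position: [0.4553, 0.2934, 0.2999]
ee_rot: [-0.092, 0.98, 0.016, 0.173]
ft_force: [0.9, 0.2, 0.2]
grip_width: 0.473
grasp_force: 0.0
```

```bash
python3 st.py "[.46,-.17,.26]"
```

```text
t 1.68 p [0.4553 0.2934 0.2999] F [0.9 0.2 0.2] w 0.473
rotvec tool deg to goal [-0.24  0.04 -0.56]
shift tool mm [  90.2 -456.2    9.8] shift in goal axes [  94.6 -455.3    8. ]
front corner [0.4691 0.296  0.2933] to goal axis
```

Emit:
apply_moves(
  rows=[
    {"x": 6.5,"y": -32.5,"z": 0.7,"ax": 0,"ay": 0,"az": 0,"gripper": 0.53},
    {"x": 6.5,"y": -32.5,"z": 0.7,"ax": 0,"ay": 0,"az": 0,"gripper": 0.53},
    {"x": 6.5,"y": -32.5,"z": 0.7,"ax": 0,"ay": 0,"az": 0,"gripper": 0.53},
    {"x": 6.5,"y": -32.5,"z": 0.7,"ax": 0,"ay": 0,"az": 0,"gripper": 0.53},
    {"x": 6.5,"y": -32.5,"z": 0.7,"ax": 0,"ay": 0,"az": 0,"gripper": 0.53},
  ],
)

```text
clock: 2.1
position: [0.4533, 0.1336, 0.2845]
ee_rot: [-0.097, 0.98, 0.017, 0.173]
ft_force: [-0.2, 0.2, 0.7]
grip_width: 0.471
grasp_force: 0.0
```

Emit:
apply_moves(
  rows=[
    {"x": 6.5,"y": -32.5,"z": 0.7,"ax": 0,"ay": 0,"az": 0,"gripper": 0.53},
    {"x": 6.5,"y": -32.5,"z": 0.7,"ax": 0,"ay": 0,"az": 0,"gripper": 0.53},
    {"x": 6.5,"y": -32.5,"z": 0.7,"ax": 0,"ay": 0,"az": 0,"gripper": 0.53},
    {"x": 6.5,"y": -32.5,"z": 0.7,"ax": 0,"ay": 0,"az": 0,"gripper": 0.53},
    {"x": 6.5,"y": -32.5,"z": 0.7,"ax": 0,"ay": 0,"az": 0,"gripper": 0.53},
  ],
)

```text
clock: 2.52
position: [0.4562, -0.0314, 0.2703]
ee_rot: [-0.096, 0.98, 0.017, 0.173]
ft_force: [1.2, 0.4, -0.0]
grip_width: 0.469
grasp_force: 0.0
```

Emit:
apply_moves(
  rows=[
    {"x": 6.5,"y": -32.5,"z": 0.7,"ax": 0,"ay": 0,"az": 0,"gripper": 0.53},
    {"x": 6.5,"y": -32.5,"z": 0.7,"ax": 0,"ay": 0,"az": 0,"gripper": 0.53},
    {"x": 6.5,"y": -32.5,"z": 0.7,"ax": 0,"ay": 0,"az": 0,"gripper": 0.53},
    {"x": 6.5,"y": -32.5,"z": 0.7,"ax": 0,"ay": 0,"az": 0,"gripper": 0.53},
    {"x": 0,"y": 0,"z": 0,"ax": 0,"ay": 0,"az": 0,"gripper": 0.53},
  ],
)

```text
clock: 2.93
position: [0.4582, -0.1683, 0.2588]
ee_rot: [-0.092, 0.98, 0.017, 0.173]
ft_force: [-0.6, -1.1, 0.6]
grip_width: 0.469
grasp_force: 0.0
```

```bash
python3 st.py "[.5068,-.1458,.20]"; python3 st.py "[.5068,-.1458,.05]"
```

```text
t 2.93 p [ 0.4582 -0.1683  0.2588] F [-0.6 -1.1  0.6] w 0.469
rotvec tool deg to goal [-0.13  0.02 -0.51]
shift tool mm [-28.7  13.   73. ] shift in goal axes [-28.8  12.6  73. ]
front corner [ 0.4721 -0.1657  0.2522] to goal axis
t 2.93 p [ 0.4582 -0.1683  0.2588] F [-0.6 -1.1  0.6] w 0.469
rotvec tool deg to goal [-0.13  0.02 -0.51]
shift tool mm [ 22.7  12.9 214. ] shift in goal axes [ 22.5  12.6 214. ]
front corner [ 0.4721 -0.1657  0.2522] to goal axis
```

Emit:
apply_moves(
  rows=[
    {"x": 2.8,"y": 1.6,"z": 26.7,"ax": 0,"ay": 0,"az": -0.5,"gripper": 0.53},
    {"x": 2.8,"y": 1.6,"z": 26.7,"ax": 0,"ay": 0,"az": 0,"gripper": 0.53},
    {"x": 2.8,"y": 1.6,"z": 26.7,"ax": 0,"ay": 0,"az": 0,"gripper": 0.53},
    {"x": 2.8,"y": 1.6,"z": 26.7,"ax": 0,"ay": 0,"az": 0,"gripper": 0.53},
  ],
)

```text
clock: 3.27
position: [0.4832, -0.1506, 0.1539]
ee_rot: [-0.1, 0.98, 0.016, 0.173]
ft_force: [0.5, 2.3, -1.1]
grip_width: 0.469
grasp_force: 0.0
```

Emit:
apply_moves(
  rows=[
    {"x": 2.8,"y": 1.6,"z": 26.7,"ax": 0,"ay": 0,"az": 0,"gripper": 0.53},
    {"x": 2.8,"y": 1.6,"z": 26.7,"ax": 0,"ay": 0,"az": 0,"gripper": 0.53},
    {"x": 2.8,"y": 1.6,"z": 26.7,"ax": 0,"ay": 0,"az": 0,"gripper": 0.53},
    {"x": 2.8,"y": 1.6,"z": 26.7,"ax": 0,"ay": 0,"az": 0,"gripper": 0.53},
    {"x": 0,"y": 0,"z": 0,"ax": 0,"ay": 0,"az": 0,"gripper": 0.53},
  ],
)

```text
clock: 3.68
position: [0.4905, -0.1331, 0.0895]
ee_rot: [-0.106, 0.981, 0.025, 0.16]
ft_force: [-1.0, -1.0, 0.3]
grip_width: 0.473
grasp_force: 0.0
```

```bash
python3 st.py "[.5068,-.1458,.0175]"; python3 - <<'E'
from h import *
c=camera("side"); t=camera("top")
a=cv2.resize(c["color"][110:250,250:410],(400,350),interpolation=2); b=cv2.resize(t["color"][160:300,310:470],(400,350),interpolation=2)
cv2.imwrite("pics/pre.png",cv2.convertScaleAbs(np.hstack([a,b])[:,:,::-1],alpha=1.4))
E
```

```text
t 3.68 p [ 0.4905 -0.1331  0.0895] F [-1.  -1.   0.3] w 0.473
rotvec tool deg to goal [ 1.2  -1.38  0.82]
shift tool mm [ 10.5 -17.   72.2] shift in goal axes [ 12.  -15.6  72.3]
front corner [ 0.5041 -0.13    0.0826] to goal axis
```

View pics/pre.png

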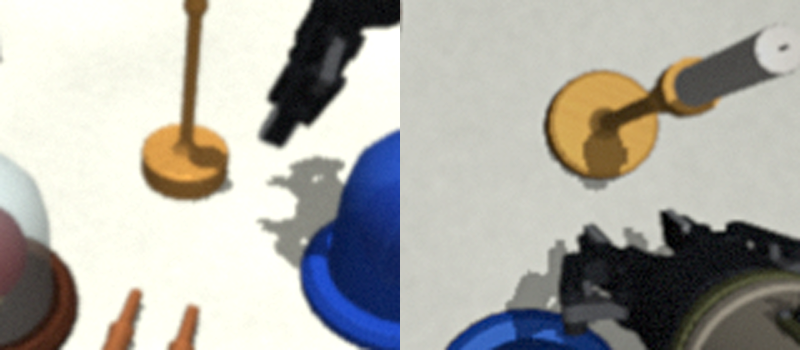

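The gripper hovers behind the stray, both fingertips free (top-crop pixels (590,235) and (670,215)), with nothing touched. The commanded pose was not reached, so I check the joints.

```bash
python3 - <<'E'
from h import *
o=get_obs(); print(o["joint_pos"].round(3),o["joint_velocities"].round(3),o["position"].round(4))
lo=np.array([-2.6,-.5,-1.47,.16,-1.27,.06,-2.6]);hi=np.array([2.6,2.12,1.34,2.42,4.41,2.06,2.6])
print((o["joint_pos"]-lo).round(2),(hi-o["joint_pos"]).round(2))
E
```

```text
[-0.92   0.099  1.282  2.206 -0.452  0.682  2.453] [-0.005 -0.088  0.015 -0.013  0.045 -0.002 -0.022] [ 0.4904 -0.1358  0.092 ]
[1.68 0.6  2.75 2.05 0.82 0.62 5.05] [3.52 2.02 0.06 0.21 4.86 1.38 0.15]
```

The redundancy has drifted towards the limits of j3 and j7. The half-turned tool suits this side better, so I back out, untilt and turn.

Emit:
apply_moves(
  rows=[
    {"x": 0,"y": 0,"z": -34,"ax": 0,"ay": 0,"az": 0,"gripper": 0.53},
    {"x": 0,"y": 0,"z": -34,"ax": 0,"ay": 0,"az": 0,"gripper": 0.53},
    {"x": 0,"y": 0,"z": -34,"ax": 0,"ay": 0,"az": 0,"gripper": 0.53},
    {"x": 0,"y": 0,"z": -34,"ax": 0,"ay": 0,"az": 0,"gripper": 0.53},
    {"x": 0,"y": 0,"z": -34,"ax": 0,"ay": 0,"az": 0,"gripper": 0.53},
  ],
)

```text
clock: 4.2
position: [0.4471, -0.142, 0.2196]
ee_rot: [-0.108, 0.981, 0.035, 0.158]
ft_force: [2.0, -0.3, -1.2]
grip_width: 0.471
grasp_force: 0.0
```

Emit:
apply_moves(
  rows=[
    {"x": 0,"y": 0,"z": 0,"ax": 0,"ay": 6.5,"az": 0,"gripper": 0.53},
    {"x": 0,"y": 0,"z": 0,"ax": 0,"ay": 6.5,"az": 0,"gripper": 0.53},
    {"x": 0,"y": 0,"z": 0,"ax": 0,"ay": 5.5,"az": 0,"gripper": 0.53},
    {"x": 0,"y": 0,"z": 0,"ax": 0,"ay": 0,"az": 7,"gripper": 0.53},
    {"x": 0,"y": 0,"z": 0,"ax": 0,"ay": 0,"az": 7,"gripper": 0.53},
  ],
)

```text
clock: 4.62
position: [0.4482, -0.1413, 0.2166]
ee_rot: [0.011, 1.0, 0.014, -0.008]
ft_force: [-0.6, -0.8, -0.6]
grip_width: 0.467
grasp_force: 0.0
```

Emit:
apply_moves(
  rows=[
    {"x": 0,"y": 0,"z": 0,"ax": 0,"ay": 0,"az": 7,"gripper": 0.53},
    {"x": 0,"y": 0,"z": 0,"ax": 0,"ay": 0,"az": 7,"gripper": 0.53},
    {"x": 0,"y": 0,"z": 0,"ax": 0,"ay": 0,"az": 7,"gripper": 0.53},
    {"x": 0,"y": 0,"z": 0,"ax": 0,"ay": 0,"az": 7,"gripper": 0.53},
    {"x": 0,"y": 0,"z": 0,"ax": 0,"ay": 0,"az": 7,"gripper": 0.53},
  ],
)

```text
clock: 5.03
position: [0.4474, -0.1419, 0.2173]
ee_rot: [0.313, 0.95, 0.015, -0.011]
ft_force: [0.1, -0.1, 0.2]
grip_width: 0.469
grasp_force: 0.0
```

Emit:
apply_moves(
  rows=[
    {"x": 0,"y": 0,"z": 0,"ax": 0,"ay": 0,"az": 7,"gripper": 0.53},
    {"x": 0,"y": 0,"z": 0,"ax": 0,"ay": 0,"az": 7,"gripper": 0.53},
    {"x": 0,"y": 0,"z": 0,"ax": 0,"ay": 0,"az": 7,"gripper": 0.53},
    {"x": 0,"y": 0,"z": 0,"ax": 0,"ay": 0,"az": 7,"gripper": 0.53},
    {"x": 0,"y": 0,"z": 0,"ax": 0,"ay": 0,"az": 7,"gripper": 0.53},
  ],
)

```text
clock: 5.45
position: [0.4474, -0.1419, 0.2174]
ee_rot: [0.584, 0.812, 0.011, -0.014]
ft_force: [-0.4, 0.2, 0.2]
grip_width: 0.47
grasp_force: 0.0
```

```bash
cat >> st.py <<'E'
print("J",o["joint_pos"].round(2), "ytool yaw",np.degrees(np.arctan2(Rm[1,1],Rm[0,1])).round(1),"z",Rm[:,2].round(3))
T2=T@np.diag([-1,-1,1]);print("half-turned: rotvec",np.degrees(R.from_matrix(Rm.T@T2).as_rotvec()).round(2),"shift goal axes",(T2.T@(g-p)*1e3).round(1),"front",(p+Rm@np.array([.011,0,.011])).round(4))
E
python3 st.py "[.46,-.17,.26]"
```

```text
t 5.45 p [ 0.4474 -0.1419  0.2174] F [-0.4  0.2  0.2] w 0.47
rotvec tool deg to goal [-12.94 -18.05 -82.16]
shift tool mm [-29.1   3.  -43.6] shift in goal axes [-21.  -30.1 -37.6]
front corner [ 0.4507 -0.1519  0.206 ] to goal axis
J [-0.78 -0.04  1.01  1.92 -0.    1.26  0.56] ytool yaw 18.6 z [-0.011  0.034 -0.999]
half-turned: rotvec [-18.64  13.37  95.78] shift goal axes [ 21.   30.1 -37.6] front [ 0.4437 -0.1311  0.2068]
```

Emit:
apply_moves(
  rows=[
    {"x": 0,"y": 0,"z": -6,"ax": 0,"ay": 0,"az": 7,"gripper": 0.53},
    {"x": 0,"y": 0,"z": -6,"ax": 0,"ay": 0,"az": 7,"gripper": 0.53},
    {"x": 0,"y": 0,"z": -6,"ax": 0,"ay": 0,"az": 7,"gripper": 0.53},
    {"x": 0,"y": 0,"z": -6,"ax": 0,"ay": 0,"az": 7,"gripper": 0.53},
    {"x": 0,"y": 0,"z": -6,"ax": 0,"ay": 0,"az": 7,"gripper": 0.53},
  ],
)

```text
clock: 5.87
position: [0.4477, -0.1432, 0.2478]
ee_rot: [0.801, 0.598, 0.006, -0.017]
ft_force: [-0.6, -0.8, -0.3]
grip_width: 0.471
grasp_force: 0.0
```

Emit:
apply_moves(
  rows=[
    {"x": 0,"y": 0,"z": 0,"ax": 0,"ay": 0,"az": 7,"gripper": 0.53},
    {"x": 0,"y": 0,"z": 0,"ax": 0,"ay": 0,"az": 7,"gripper": 0.53},
    {"x": 0,"y": 0,"z": 0,"ax": 0,"ay": 0,"az": 7,"gripper": 0.53},
    {"x": 0,"y": 0,"z": 0,"ax": 0,"ay": 0,"az": 7,"gripper": 0.53},
    {"x": 0,"y": 0,"z": 0,"ax": 0,"ay": 0,"az": 7,"gripper": 0.53},
  ],
)

```text
clock: 6.28
position: [0.4477, -0.1432, 0.2476]
ee_rot: [0.944, 0.33, 0.001, -0.018]
ft_force: [-0.2, 0.3, -0.2]
grip_width: 0.475
grasp_force: 0.0
```

Emit:
apply_moves(
  rows=[
    {"x": 0,"y": 0,"z": 0,"ax": 0,"ay": 0,"az": 7,"gripper": 0.53},
    {"x": 0,"y": 0,"z": 0,"ax": 0,"ay": 0,"az": 7,"gripper": 0.53},
    {"x": 0,"y": 0,"z": 0,"ax": 0,"ay": 0,"az": 7,"gripper": 0.53},
    {"x": 0,"y": 0,"z": 0,"ax": 0,"ay": 0,"az": 6,"gripper": 0.53},
    {"x": 0,"y": 0,"z": 0,"ax": 0,"ay": 0,"az": 0,"gripper": 0.53},
  ],
)

```text
clock: 6.7
position: [0.4477, -0.1429, 0.2475]
ee_rot: [0.995, 0.101, -0.004, -0.018]
ft_force: [-0.1, -0.4, 0.5]
grip_width: 0.471
grasp_force: 0.0
```

```bash
python3 st.py "[.5068,-.1458,.10]"
```

```text
t 6.7 p [ 0.4477 -0.1429  0.2475] F [-0.1 -0.4  0.5] w 0.471
rotvec tool deg to goal [ 31.57   3.25 177.14]
shift tool mm [ 57.8  20.  146.7] shift in goal axes [ -3.5 -14.4 158.2]
front corner [ 0.4368 -0.1447  0.2365] to goal axis
J [-0.7  -0.06  0.92  1.87  0.02  1.33 -1.16] ytool yaw -78.4 z [-0.011  0.034 -0.999]
half-turned: rotvec [-2.08 20.21 -0.04] shift goal axes [  3.5  14.4 158.2] front [ 0.4584 -0.1403  0.2365]
```

Emit:
apply_moves(
  rows=[
    {"x": 0,"y": 0,"z": 0,"ax": -0.7,"ay": 6.7,"az": 0,"gripper": 0.53},
    {"x": 0,"y": 0,"z": 0,"ax": -0.7,"ay": 6.7,"az": 0,"gripper": 0.53},
    {"x": 0,"y": 0,"z": 0,"ax": -0.7,"ay": 6.7,"az": 0,"gripper": 0.53},
    {"x": 0.6,"y": 2.4,"z": 26,"ax": 0,"ay": 0,"az": 0,"gripper": 0.53},
    {"x": 0.6,"y": 2.4,"z": 26,"ax": 0,"ay": 0,"az": 0,"gripper": 0.53},
  ],
)

```text
clock: 7.12
position: [0.4671, -0.1431, 0.2004]
ee_rot: [0.98, 0.101, 0.172, -0.021]
ft_force: [0.2, 1.5, -1.0]
grip_width: 0.471
grasp_force: 0.0
```

Emit:
apply_moves(
  rows=[
    {"x": 0.6,"y": 2.4,"z": 26,"ax": 0,"ay": 0,"az": 0,"gripper": 0.53},
    {"x": 0.6,"y": 2.4,"z": 26,"ax": 0,"ay": 0,"az": 0,"gripper": 0.53},
    {"x": 0.6,"y": 2.4,"z": 26,"ax": 0,"ay": 0,"az": 0,"gripper": 0.53},
    {"x": 0.6,"y": 2.4,"z": 26,"ax": 0,"ay": 0,"az": 0,"gripper": 0.53},
    {"x": 0,"y": 0,"z": 0,"ax": 0,"ay": 0,"az": 0,"gripper": 0.53},
  ],
)

```text
clock: 7.53
position: [0.497, -0.139, 0.1087]
ee_rot: [0.982, 0.104, 0.159, -0.021]
ft_force: [-0.2, -0.3, 0.6]
grip_width: 0.463
grasp_force: 0.0
```

```bash
python3 st.py "[.5068,-.1458,.0175]"
```

```text
t 7.53 p [ 0.497  -0.139   0.1087] F [-0.2 -0.3  0.6] w 0.463
rotvec tool deg to goal [  -2.44   -1.11 -179.27]
shift tool mm [-21.1   9.4  89. ] shift in goal axes [23.4 -8.6 88.5]
front corner [ 0.4902 -0.1404  0.0947] to goal axis
J [-0.92  0.05  1.26  2.17 -0.34  0.71 -0.79] ytool yaw -77.8 z [ 0.308  0.074 -0.949]
half-turned: rotvec [-0.71  1.56  0.71] shift goal axes [-23.4   8.6  88.5] front [ 0.5106 -0.136   0.1017]
```

j3 is stuck near its limit again because the swing was shared between j1 and j3. I'll swing back at short radius, which unwinds j3, then return extended so that j1 carries it.

Emit:
apply_moves(
  rows=[
    {"x": 0,"y": 0,"z": -36,"ax": 0,"ay": 0,"az": 0,"gripper": 0.53},
    {"x": 0,"y": 0,"z": -36,"ax": 0,"ay": 0,"az": 0,"gripper": 0.53},
    {"x": 0,"y": 0,"z": -36,"ax": 0,"ay": 0,"az": 0,"gripper": 0.53},
    {"x": 0,"y": 0,"z": -36,"ax": 0,"ay": 0,"az": 0,"gripper": 0.53},
  ],
)

```text
clock: 7.87
position: [0.4592, -0.1475, 0.2222]
ee_rot: [0.982, 0.104, 0.158, -0.026]
ft_force: [2.3, 0.3, -0.6]
grip_width: 0.47
grasp_force: 0.0
```

Emit:
apply_moves(
  rows=[
    {"x": 0,"y": 0,"z": 0,"ax": 0,"ay": -6.2,"az": 0,"gripper": 0.53},
    {"x": 0,"y": 0,"z": 0,"ax": 0,"ay": -6.2,"az": 0,"gripper": 0.53},
    {"x": 0,"y": 0,"z": 0,"ax": 0,"ay": -6,"az": 0,"gripper": 0.53},
    {"x": 18,"y": -36,"z": 0,"ax": 0,"ay": 0,"az": -5,"gripper": 0.53},
    {"x": 18,"y": -36,"z": 0,"ax": 0,"ay": 0,"az": -5,"gripper": 0.53},
  ],
)

```text
clock: 8.28
position: [0.4767, -0.0695, 0.2214]
ee_rot: [0.981, 0.193, 0.005, -0.008]
ft_force: [-0.1, 0.6, -0.3]
grip_width: 0.467
grasp_force: 0.0
```

Emit:
apply_moves(
  rows=[
    {"x": 18,"y": -36,"z": 0,"ax": 0,"ay": 0,"az": -5,"gripper": 0.53},
    {"x": 18,"y": -36,"z": 0,"ax": 0,"ay": 0,"az": -5,"gripper": 0.53},
    {"x": 18,"y": -36,"z": 0,"ax": 0,"ay": 0,"az": -5,"gripper": 0.53},
    {"x": 18,"y": -36,"z": 0,"ax": 0,"ay": 0,"az": -5,"gripper": 0.53},
    {"x": 18,"y": -36,"z": 0,"ax": 0,"ay": 0,"az": -5,"gripper": 0.53},
  ],
)

```text
clock: 8.7
position: [0.4566, 0.132, 0.2288]
ee_rot: [0.915, 0.403, 0.012, -0.009]
ft_force: [0.6, 0.4, -0.3]
grip_width: 0.47
grasp_force: 0.0
```

```bash
python3 st.py "[.45,.2,.3]"
```

```text
t 8.7 p [0.4566 0.132  0.2288] F [ 0.6  0.4 -0.3] w 0.47
rotvec tool deg to goal [ -23.16   -9.41 -142.3 ]
shift tool mm [ 47.8 -51.3 -69.5] shift in goal axes [-30.8  68.  -64.6]
front corner [0.4493 0.1242 0.2175] to goal axis
J [-1.17 -0.06  0.79  1.91  0.02  1.25 -1.12] ytool yaw -42.4 z [ 0.014  0.026 -1.   ]
half-turned: rotvec [-7.26 17.87 35.7 ] shift goal axes [ 30.8 -68.  -64.6] front [0.4642 0.1404 0.2181]
```

Emit:
apply_moves(
  rows=[
    {"x": 13,"y": -34,"z": -3,"ax": 0,"ay": 0,"az": 0,"gripper": 0.53},
    {"x": 13,"y": -34,"z": -3,"ax": 0,"ay": 0,"az": 0,"gripper": 0.53},
    {"x": 13,"y": -34,"z": -3,"ax": 0,"ay": 0,"az": 0,"gripper": 0.53},
    {"x": 13,"y": -34,"z": -3,"ax": 0,"ay": 0,"az": 0,"gripper": 0.53},
    {"x": 13,"y": -34,"z": -3,"ax": 0,"ay": 0,"az": 0,"gripper": 0.53},
  ],
)

```text
clock: 9.12
position: [0.3756, 0.2945, 0.249]
ee_rot: [0.916, 0.401, 0.013, -0.011]
ft_force: [1.2, 0.6, 0.3]
grip_width: 0.468
grasp_force: 0.0
```

Emit:
apply_moves(
  rows=[
    {"x": 13,"y": -34,"z": -3,"ax": 0,"ay": 0,"az": 0,"gripper": 0.53},
    {"x": 13,"y": -34,"z": -3,"ax": 0,"ay": 0,"az": 0,"gripper": 0.53},
    {"x": -5,"y": -36,"z": -3,"ax": 0,"ay": 0,"az": 0,"gripper": 0.53},
    {"x": -5,"y": -36,"z": -3,"ax": 0,"ay": 0,"az": 0,"gripper": 0.53},
    {"x": -5,"y": -36,"z": -3,"ax": 0,"ay": 0,"az": 0,"gripper": 0.53},
  ],
)

```text
clock: 9.53
position: [0.2536, 0.4214, 0.2674]
ee_rot: [0.916, 0.401, 0.014, -0.012]
ft_force: [0.6, 0.6, -0.4]
grip_width: 0.469
grasp_force: 0.0
```

```bash
python3 st.py "[.13,.5,.26]"
```

```text
t 9.53 p [0.2536 0.4214 0.2674] F [ 0.6  0.6 -0.4] w 0.469
rotvec tool deg to goal [ -22.8    -9.69 -142.7 ]
shift tool mm [ -26.5 -144.1    7.9] shift in goal axes [102.  101.3 -29.3]
front corner [0.2464 0.4137 0.256 ] to goal axis
J [-1.52 -0.02  0.39  1.81  0.01  1.31 -1.87] ytool yaw -42.7 z [ 0.017  0.033 -0.999]
half-turned: rotvec [-7.46 17.55 35.33] shift goal axes [-102.  -101.3  -29.3] front [0.2613 0.4298 0.2568]
```

Emit:
apply_moves(
  rows=[
    {"x": -7,"y": -36,"z": 0,"ax": 0,"ay": 0,"az": 0,"gripper": 0.53},
    {"x": -7,"y": -36,"z": 0,"ax": 0,"ay": 0,"az": 0,"gripper": 0.53},
    {"x": -7,"y": -36,"z": 0,"ax": 0,"ay": 0,"az": 0,"gripper": 0.53},
    {"x": -7,"y": -36,"z": 0,"ax": 0,"ay": 0,"az": 0,"gripper": 0.53},
    {"x": 0,"y": 0,"z": 0,"ax": 0,"ay": 0,"az": 0,"gripper": 0.53},
  ],
)

```text
clock: 9.95
position: [0.1226, 0.5014, 0.2688]
ee_rot: [0.914, 0.405, 0.013, -0.014]
ft_force: [-0.6, 0.0, -0.3]
grip_width: 0.47
grasp_force: 0.0
```

Emit:
apply_moves(
  rows=[
    {"x": 15.5,"y": 37,"z": 0,"ax": 0,"ay": 0,"az": 4.5,"gripper": 0.53},
    {"x": 15.5,"y": 37,"z": 0,"ax": 0,"ay": 0,"az": 4.5,"gripper": 0.53},
    {"x": 15.5,"y": 37,"z": 0,"ax": 0,"ay": 0,"az": 4.5,"gripper": 0.53},
    {"x": 15.5,"y": 37,"z": 0,"ax": 0,"ay": 0,"az": 4.5,"gripper": 0.53},
    {"x": 15.5,"y": 37,"z": 0,"ax": 0,"ay": 0,"az": 4.5,"gripper": 0.53},
  ],
)

```text
clock: 10.37
position: [0.306, 0.3997, 0.2666]
ee_rot: [0.977, 0.213, 0.011, -0.014]
ft_force: [0.1, 0.6, 0.2]
grip_width: 0.468
grasp_force: 0.0
```

Emit:
apply_moves(
  rows=[
    {"x": 15.5,"y": 37,"z": 0,"ax": 0,"ay": 0,"az": 4.5,"gripper": 0.53},
    {"x": 15.5,"y": 37,"z": 0,"ax": 0,"ay": 0,"az": 4.5,"gripper": 0.53},
    {"x": 15.5,"y": 37,"z": 0,"ax": 0,"ay": 0,"az": 4.5,"gripper": 0.53},
    {"x": 15.5,"y": 37,"z": 0,"ax": 0,"ay": 0,"az": 4.5,"gripper": 0.53},
    {"x": 15.5,"y": 37,"z": 0,"ax": 0,"ay": 0,"az": 4.5,"gripper": 0.53},
  ],
)

```text
clock: 10.78
position: [0.4291, 0.2425, 0.2621]
ee_rot: [1.0, 0.018, 0.007, -0.014]
ft_force: [0.8, 1.2, -0.4]
grip_width: 0.468
grasp_force: 0.0
```

```bash
python3 st.py "[.45,-.14,.25]"
```

```text
t 10.78 p [0.4291 0.2425 0.2621] F [ 0.8  1.2 -0.4] w 0.468
rotvec tool deg to goal [ 28.15  -0.19 168.3 ]
shift tool mm [  7.1 383.2   1.7] shift in goal axes [  55.3 -379.2   -7.3]
front corner [0.4183 0.2424 0.2509] to goal axis
J [-1.25 -0.02  0.66  1.82 -0.    1.31 -2.13] ytool yaw -87.9 z [ 0.014  0.028 -1.   ]
half-turned: rotvec [ 0.13 18.95 -9.4 ] shift goal axes [-55.3 379.2  -7.3] front [0.4402 0.2432 0.2513]
```

Emit:
apply_moves(
  rows=[
    {"x": -19.5,"y": -35,"z": 0,"ax": 0,"ay": 0,"az": -4.5,"gripper": 0.53},
    {"x": -19.5,"y": -35,"z": 0,"ax": 0,"ay": 0,"az": -4.5,"gripper": 0.53},
    {"x": -19.5,"y": -35,"z": 0,"ax": 0,"ay": 0,"az": -4.5,"gripper": 0.53},
    {"x": -19.5,"y": -35,"z": 0,"ax": 0,"ay": 0,"az": -4.5,"gripper": 0.53},
    {"x": -19.5,"y": -35,"z": 0,"ax": 0,"ay": 0,"az": -4.5,"gripper": 0.53},
  ],
)

```text
clock: 11.2
position: [0.2982, 0.3977, 0.2665]
ee_rot: [0.976, 0.216, 0.011, -0.014]
ft_force: [0.1, 0.4, 0.6]
grip_width: 0.468
grasp_force: 0.0
```

Emit:
apply_moves(
  rows=[
    {"x": -19.5,"y": -35,"z": 0,"ax": 0,"ay": 0,"az": -4.5,"gripper": 0.53},
    {"x": -19.5,"y": -35,"z": 0,"ax": 0,"ay": 0,"az": -4.5,"gripper": 0.53},
    {"x": -19.5,"y": -35,"z": 0,"ax": 0,"ay": 0,"az": -4.5,"gripper": 0.53},
    {"x": -19.5,"y": -35,"z": 0,"ax": 0,"ay": 0,"az": -4.5,"gripper": 0.53},
    {"x": 34,"y": -17,"z": -14,"ax": 0,"ay": 0,"az": 0,"gripper": 0.53},
  ],
)

```text
clock: 11.62
position: [0.1633, 0.5075, 0.2792]
ee_rot: [0.928, 0.372, 0.009, -0.01]
ft_force: [-0.9, 1.1, -0.6]
grip_width: 0.467
grasp_force: 0.0
```

Emit:
apply_moves(
  rows=[
    {"x": 34,"y": -17,"z": -14,"ax": 0,"ay": 0,"az": -5,"gripper": 0.53},
    {"x": 35,"y": -14,"z": -14,"ax": 0,"ay": 0,"az": -5,"gripper": 0.53},
    {"x": 36,"y": -11,"z": -14,"ax": 0,"ay": 0,"az": -5,"gripper": 0.53},
    {"x": 37,"y": -9,"z": -14,"ax": 0,"ay": 0,"az": -5,"gripper": 0.53},
    {"x": 37,"y": -6,"z": -14,"ax": 0,"ay": 0,"az": -5,"gripper": 0.53},
  ],
)

```text
clock: 12.03
position: [0.2361, 0.6853, 0.3606]
ee_rot: [0.831, 0.556, 0.016, -0.01]
ft_force: [0.4, 0.1, 1.0]
grip_width: 0.472
grasp_force: 0.0
```

```bash
python3 st.py "[.27,.75,.38]"
```

```text
t 12.03 p [0.2361 0.6853 0.3606] F [0.4 0.1 1. ] w 0.472
rotvec tool deg to goal [ -19.22  -12.67 -122.65]
shift tool mm [ 73.4   6.7 -16.7] shift in goal axes [-49.8  56.8  -2.5]
front corner [0.2321 0.6755 0.3492] to goal axis
J [-1.47  0.53  0.3   0.97 -0.15  1.62 -1.62] ytool yaw -22.4 z [ 0.016  0.034 -0.999]
half-turned: rotvec [-10.78  16.35  55.5 ] shift goal axes [ 49.8 -56.8  -2.5] front [0.2405 0.6959 0.35  ]
```

Emit:
apply_moves(
  rows=[
    {"x": 28,"y": 0,"z": -15,"ax": 0,"ay": 0,"az": 0,"gripper": 0.53},
    {"x": 28,"y": 0,"z": -15,"ax": 0,"ay": 0,"az": 0,"gripper": 0.53},
    {"x": 1,"y": 40,"z": 0,"ax": 0,"ay": 0,"az": 3,"gripper": 0.53},
    {"x": 1,"y": 40,"z": 0,"ax": 0,"ay": 0,"az": 3,"gripper": 0.53},
    {"x": 1,"y": 40,"z": 0,"ax": 0,"ay": 0,"az": 3,"gripper": 0.53},
  ],
)

```text
clock: 12.45
position: [0.3658, 0.6818, 0.3874]
ee_rot: [0.874, 0.486, 0.014, -0.009]
ft_force: [-0.9, 0.5, 0.7]
grip_width: 0.47
grasp_force: 0.0
```

Emit:
apply_moves(
  rows=[
    {"x": 1,"y": 40,"z": 0,"ax": 0,"ay": 0,"az": 3,"gripper": 0.53},
    {"x": 1,"y": 40,"z": 0,"ax": 0,"ay": 0,"az": 3,"gripper": 0.53},
    {"x": 1,"y": 40,"z": 0,"ax": 0,"ay": 0,"az": 3,"gripper": 0.53},
    {"x": 1,"y": 40,"z": 0,"ax": 0,"ay": 0,"az": 3,"gripper": 0.53},
    {"x": 1,"y": 40,"z": 0,"ax": 0,"ay": 0,"az": 3,"gripper": 0.53},
  ],
)

```text
clock: 12.87
position: [0.5268, 0.5626, 0.3857]
ee_rot: [0.93, 0.367, 0.013, -0.01]
ft_force: [0.2, 0.2, -0.3]
grip_width: 0.468
grasp_force: 0.0
```

```bash
python3 st.py "[.27,.75,.38]"
```

```text
t 12.87 p [0.5268 0.5626 0.3857] F [ 0.2  0.2 -0.3] w 0.468
rotvec tool deg to goal [ -23.74   -8.73 -146.76]
shift tool mm [ -59.9 -312.2    7. ] shift in goal axes [204.1 234.1 -68.2]
front corner [0.5189 0.5554 0.3744] to goal axis
J [-1.03  0.69  0.4   0.68 -0.26  1.76 -1.6 ] ytool yaw -46.9 z [ 0.016  0.029 -0.999]
half-turned: rotvec [-6.58 17.91 31.23] shift goal axes [-204.1 -234.1  -68.2] front [0.535  0.5705 0.3751]
```

Emit:
apply_moves(
  rows=[
    {"x": 1,"y": 40,"z": -1,"ax": 0,"ay": 0,"az": 3,"gripper": 0.53},
    {"x": 1,"y": 40,"z": -1,"ax": 0,"ay": 0,"az": 3,"gripper": 0.53},
    {"x": 1,"y": 40,"z": -1,"ax": 0,"ay": 0,"az": 3,"gripper": 0.53},
    {"x": 1,"y": 40,"z": -1,"ax": 0,"ay": 0,"az": 3,"gripper": 0.53},
    {"x": 1,"y": 40,"z": -1,"ax": 0,"ay": 0,"az": 3,"gripper": 0.53},
  ],
)

```text
clock: 13.28
position: [0.6512, 0.4069, 0.3868]
ee_rot: [0.97, 0.242, 0.01, -0.011]
ft_force: [0.4, 0.9, 0.3]
grip_width: 0.471
grasp_force: 0.0
```

Emit:
apply_moves(
  rows=[
    {"x": 1,"y": 40,"z": -1,"ax": 0,"ay": 0,"az": 3,"gripper": 0.53},
    {"x": 1,"y": 40,"z": -1,"ax": 0,"ay": 0,"az": 3,"gripper": 0.53},
    {"x": 1,"y": 40,"z": -1,"ax": 0,"ay": 0,"az": 3,"gripper": 0.53},
    {"x": 1,"y": 40,"z": -1,"ax": 0,"ay": 0,"az": 3,"gripper": 0.53},
    {"x": 1,"y": 40,"z": -1,"ax": 0,"ay": 0,"az": 3,"gripper": 0.53},
  ],
)

```text
clock: 13.7
position: [0.731, 0.2244, 0.3868]
ee_rot: [0.993, 0.114, 0.008, -0.011]
ft_force: [0.7, 0.6, 0.7]
grip_width: 0.467
grasp_force: 0.0
```

Emit:
apply_moves(
  rows=[
    {"x": 1,"y": 40,"z": -1,"ax": 0,"ay": 0,"az": 3,"gripper": 0.53},
    {"x": 1,"y": 40,"z": -1,"ax": 0,"ay": 0,"az": 3,"gripper": 0.53},
    {"x": 1,"y": 40,"z": -1,"ax": 0,"ay": 0,"az": 3,"gripper": 0.53},
    {"x": 1,"y": 40,"z": -1,"ax": 0,"ay": 0,"az": 3,"gripper": 0.53},
    {"x": 1,"y": 40,"z": -1,"ax": 0,"ay": 0,"az": 3,"gripper": 0.53},
  ],
)

```text
clock: 14.12
position: [0.7609, 0.0274, 0.3861]
ee_rot: [1.0, -0.017, 0.006, -0.011]
ft_force: [0.4, 0.3, -0.2]
grip_width: 0.472
grasp_force: 0.0
```

Emit:
apply_moves(
  rows=[
    {"x": 1,"y": 40,"z": -1,"ax": 0,"ay": 0,"az": 3,"gripper": 0.53},
    {"x": 1,"y": 40,"z": -1,"ax": 0,"ay": 0,"az": 3,"gripper": 0.53},
    {"x": 1,"y": 40,"z": -1,"ax": 0,"ay": 0,"az": 3,"gripper": 0.53},
    {"x": 1,"y": 40,"z": -1,"ax": 0,"ay": 0,"az": 3,"gripper": 0.53},
    {"x": 1,"y": 40,"z": -1,"ax": 0,"ay": 0,"az": 3,"gripper": 0.53},
  ],
)

```text
clock: 14.53
position: [0.7389, -0.1706, 0.3851]
ee_rot: [0.989, -0.147, 0.003, -0.011]
ft_force: [0.6, 0.0, -0.9]
grip_width: 0.468
grasp_force: 0.0
```

```bash
python3 st.py "[.44,-.17,.40]"
```

```text
t 14.53 p [ 0.7389 -0.1706  0.3851] F [ 0.6  0.  -0.9] w 0.468
rotvec tool deg to goal [ 25.75  -5.04 149.71]
shift tool mm [-286.1   86.1  -17.6] shift in goal axes [ 270.2   59.2 -114.2]
front corner [ 0.7285 -0.1672  0.3741] to goal axis
J [-0.07  0.71  0.62  0.71 -0.42  1.8  -1.54] ytool yaw -106.9 z [ 0.009  0.02  -1.   ]
half-turned: rotvec [  3.74  19.12 -28.14] shift goal axes [-270.2  -59.2 -114.2] front [ 0.7495 -0.1736  0.3742]
```

Emit:
apply_moves(
  rows=[
    {"x": -36,"y": 11,"z": -2,"ax": 0,"ay": 0,"az": 0,"gripper": 0.53},
    {"x": -36,"y": 11,"z": -2,"ax": 0,"ay": 0,"az": 0,"gripper": 0.53},
    {"x": -36,"y": 11,"z": -2,"ax": 0,"ay": 0,"az": 0,"gripper": 0.53},
    {"x": -36,"y": 11,"z": -2,"ax": 0,"ay": 0,"az": 0,"gripper": 0.53},
    {"x": -36,"y": 11,"z": -2,"ax": 0,"ay": 0,"az": 0,"gripper": 0.53},
  ],
)

```text
clock: 14.95
position: [0.5513, -0.1712, 0.392]
ee_rot: [0.989, -0.145, 0.003, -0.011]
ft_force: [0.3, -0.5, 2.1]
grip_width: 0.467
grasp_force: 0.0
```

Emit:
apply_moves(
  rows=[
    {"x": -36,"y": 11,"z": -2,"ax": 0,"ay": 0,"az": 0,"gripper": 0.53},
    {"x": -36,"y": 11,"z": -2,"ax": 0,"ay": 0,"az": 0,"gripper": 0.53},
    {"x": -36,"y": 11,"z": -2,"ax": 0,"ay": 0,"az": 0,"gripper": 0.53},
    {"x": 0,"y": 0,"z": 0,"ax": 0,"ay": 0,"az": -7,"gripper": 0.53},
    {"x": 0,"y": 0,"z": 0,"ax": 0,"ay": 0,"az": -7,"gripper": 0.53},
  ],
)

```text
clock: 15.37
position: [0.4388, -0.1736, 0.3984]
ee_rot: [1.0, -0.021, 0.007, -0.012]
ft_force: [-0.0, 0.7, 0.3]
grip_width: 0.468
grasp_force: 0.0
```

Emit:
apply_moves(
  rows=[
    {"x": 0,"y": 0,"z": 0,"ax": 0,"ay": 0,"az": -7,"gripper": 0.53},
    {"x": 0,"y": 0,"z": 0,"ax": 0,"ay": 0,"az": -7,"gripper": 0.53},
    {"x": 0,"y": 0,"z": 0,"ax": 0,"ay": 0,"az": 0,"gripper": 0.53},
  ],
)

```text
clock: 15.62
position: [0.4406, -0.1725, 0.397]
ee_rot: [0.995, 0.102, 0.006, -0.011]
ft_force: [0.8, 0.8, -0.1]
grip_width: 0.472
grasp_force: 0.0
```

```bash
python3 st.py "[.46,-.155,.18]"
```

```text
t 15.62 p [ 0.4406 -0.1725  0.397 ] F [ 0.8  0.8 -0.1] w 0.472
rotvec tool deg to goal [ -29.91   -1.89 -177.27]
shift tool mm [ 19.3  -8.9 217.5] shift in goal axes [ 53.1  13.4 211.6]
front corner [ 0.43   -0.1745  0.3858] to goal axis
J [-0.45 -0.1   0.69  1.6   0.04  1.62 -1.13] ytool yaw -78.3 z [ 0.01   0.023 -1.   ]
half-turned: rotvec [-1.21 19.15  0.21] shift goal axes [-53.1 -13.4 211.6] front [ 0.4515 -0.1701  0.3862]
```

Emit:
apply_moves(
  rows=[
    {"x": 0,"y": 0,"z": 0,"ax": -0.4,"ay": 6.4,"az": 0,"gripper": 0.53},
    {"x": 0,"y": 0,"z": 0,"ax": -0.4,"ay": 6.4,"az": 0,"gripper": 0.53},
    {"x": 0,"y": 0,"z": 0,"ax": -0.4,"ay": 6.3,"az": 0.2,"gripper": 0.53},
    {"x": -5.6,"y": -1.9,"z": 35,"ax": 0,"ay": 0,"az": 0,"gripper": 0.53},
    {"x": -5.6,"y": -1.9,"z": 35,"ax": 0,"ay": 0,"az": 0,"gripper": 0.53},
  ],
)

```text
clock: 16.03
position: [0.4537, -0.1655, 0.3282]
ee_rot: [0.98, 0.092, 0.176, -0.019]
ft_force: [1.7, 0.8, -0.3]
grip_width: 0.473
grasp_force: 0.0
```

Emit:
apply_moves(
  rows=[
    {"x": -5.6,"y": -1.9,"z": 35,"ax": 0,"ay": 0,"az": 0,"gripper": 0.53},
    {"x": -5.6,"y": -1.9,"z": 35,"ax": 0,"ay": 0,"az": 0,"gripper": 0.53},
    {"x": -5.6,"y": -1.9,"z": 35,"ax": 0,"ay": 0,"az": 0,"gripper": 0.53},
    {"x": -5.6,"y": -1.9,"z": 35,"ax": 0,"ay": 0,"az": 0,"gripper": 0.53},
    {"x": 0,"y": 0,"z": 0,"ax": 0,"ay": 0,"az": 0,"gripper": 0.53},
  ],
)

```text
clock: 16.45
position: [0.4757, -0.1484, 0.181]
ee_rot: [0.981, 0.095, 0.167, -0.02]
ft_force: [-1.0, 0.3, 0.2]
grip_width: 0.473
grasp_force: 0.0
```

```bash
python3 st.py "[.5068,-.1458,.06]"
```

```text
t 16.45 p [ 0.4757 -0.1484  0.181 ] F [-1.   0.3  0.2] w 0.473
rotvec tool deg to goal [  0.99   0.52 179.68]
shift tool mm [-10.8   4.4 124.4] shift in goal axes [ 12.2  -3.6 124.3]
front corner [ 0.469  -0.1496  0.167 ] to goal axis
J [-0.51 -0.19  0.78  2.13 -0.03  0.84 -1.08] ytool yaw -78.9 z [ 0.324  0.071 -0.943]
half-turned: rotvec [-0.33  0.63 -0.32] shift goal axes [-12.2   3.6 124.3] front [ 0.4894 -0.1456  0.1743]
```

Emit:
apply_moves(
  rows=[
    {"x": -2.4,"y": 0.7,"z": 25,"ax": 0,"ay": 0.2,"az": 0,"gripper": 0.53},
    {"x": -2.4,"y": 0.7,"z": 25,"ax": 0,"ay": 0.2,"az": 0,"gripper": 0.53},
    {"x": -2.4,"y": 0.7,"z": 25,"ax": 0,"ay": 0.2,"az": 0,"gripper": 0.53},
    {"x": -2.4,"y": 0.7,"z": 25,"ax": 0,"ay": 0,"az": 0,"gripper": 0.53},
    {"x": 0,"y": 0,"z": 0,"ax": 0,"ay": 0,"az": 0,"gripper": 0.53},
  ],
)

```text
clock: 16.87
position: [0.503, -0.1444, 0.086]
ee_rot: [0.98, 0.096, 0.173, -0.021]
ft_force: [-1.6, 0.6, -0.4]
grip_width: 0.477
grasp_force: 0.0
```

```bash
python3 st.py "[.5068,-.1458,.0175]"
```

```text
t 16.87 p [ 0.503  -0.1444  0.086 ] F [-1.6  0.6 -0.4] w 0.477
rotvec tool deg to goal [-9.0000e-02  7.4000e-01  1.7983e+02]
shift tool mm [-20.2   2.7  65.5] shift in goal axes [20.2 -2.1 65.5]
front corner [ 0.4966 -0.1456  0.0718] to goal axis
J [-0.56  0.11  0.91  2.19 -0.46  0.63 -0.7 ] ytool yaw -78.7 z [ 0.335  0.075 -0.939]
half-turned: rotvec [-0.47 -0.06 -0.17] shift goal axes [-20.2   2.1  65.5] front [ 0.5168 -0.1416  0.0794]
```

Emit:
apply_moves(
  rows=[
    {"x": -4,"y": 0.4,"z": 13,"ax": 0,"ay": 0,"az": 0,"gripper": 0.53},
    {"x": -4,"y": 0.4,"z": 13,"ax": 0,"ay": 0,"az": 0,"gripper": 0.53},
    {"x": -4,"y": 0.4,"z": 13,"ax": 0,"ay": 0,"az": 0,"gripper": 0.53},
    {"x": -4,"y": 0.4,"z": 13,"ax": 0,"ay": 0,"az": 0,"gripper": 0.53},
    {"x": 0,"y": 0,"z": 0,"ax": 0,"ay": 0,"az": 0,"gripper": 0.53},
  ],
)

```text
clock: 17.28
position: [0.5071, -0.1451, 0.0346]
ee_rot: [0.98, 0.096, 0.175, -0.022]
ft_force: [-1.1, 1.0, -0.1]
grip_width: 0.467
grasp_force: 0.0
```

```bash
python3 st.py "[.5068,-.1458,.0185]"
```

```text
t 17.28 p [ 0.5071 -0.1451  0.0346] F [-1.1  1.  -0.1] w 0.467
rotvec tool deg to goal [ -0.53   0.88 179.83]
shift tool mm [-6.   0.7 14.9] shift in goal axes [ 5.9 -0.6 15. ]
front corner [ 0.5007 -0.1463  0.0205] to goal axis
J [-0.43  0.25  0.8   2.21 -0.73  0.56 -0.46] ytool yaw -78.7 z [ 0.339  0.078 -0.938]
half-turned: rotvec [-0.56 -0.34 -0.17] shift goal axes [-5.9  0.6 15. ] front [ 0.521  -0.1423  0.0281]
```

Emit:
apply_moves(
  rows=[
    {"x": -2,"y": 0.4,"z": 5,"ax": -0.3,"ay": 0,"az": 0,"gripper": 0.53},
    {"x": -2,"y": 0.4,"z": 5,"ax": -0.3,"ay": 0,"az": 0,"gripper": 0.53},
    {"x": -2,"y": 0.4,"z": 5,"ax": 0,"ay": 0,"az": 0,"gripper": 0.53},
    {"x": 0,"y": 0,"z": 0,"ax": 0,"ay": 0,"az": 0,"gripper": 0.53},
  ],
)

```text
clock: 17.62
position: [0.5069, -0.1467, 0.0178]
ee_rot: [0.98, 0.095, 0.176, -0.016]
ft_force: [0.2, -1.0, -0.4]
grip_width: 0.467
grasp_force: 0.0
```

```bash
python3 st.py "[.5068,-.1458,.0185]"; python3 - <<'E'
from h import *
import pickle
c=camera("side"); t=camera("top"); pickle.dump({"top":t,"side":c},open("d1.pkl","wb"))
a=cv2.resize(c["color"][130:220,280:400],(400,300),interpolation=2); b=cv2.resize(t["color"][170:290,330:490],(400,300),interpolation=2)
cv2.imwrite("pics/pre2.png",cv2.convertScaleAbs(np.hstack([a,b])[:,:,::-1],alpha=1.5))
print(circ(t,(391,210),30,.024,.036)[0])
E
```

```text
t 17.62 p [ 0.5069 -0.1467  0.0178] F [ 0.2 -1.  -0.4] w 0.467
rotvec tool deg to goal [ -0.56  -0.23 179.85]
shift tool mm [ 0.3 -0.9 -0.6] shift in goal axes [-0.3  0.9 -0.6]
front corner [ 0.5005 -0.148   0.0036] to goal axis
J [-0.4   0.29  0.77  2.22 -0.79  0.52 -0.4 ] ytool yaw -78.9 z [ 0.342  0.066 -0.938]
half-turned: rotvec [ 0.15 -0.36 -0.15] shift goal axes [ 0.3 -0.9 -0.6] front [ 0.5208 -0.144   0.0113]
[ 0.56458395 -0.13396947]
```

View pics/pre2.png

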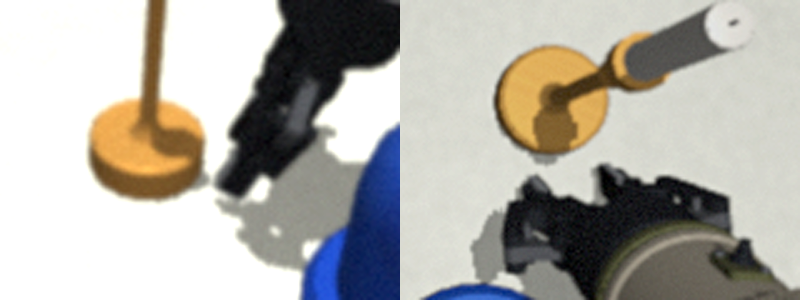

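The crops show both fingertips low behind the foot (side crop (235,185), top crop (535,188) and (605,172)). They stay clear of stem, candle and blue dome, so I push.

Emit:
apply_moves(
  rows=[
    {"x": 3.8,"y": 0,"z": 1.4,"ax": 0,"ay": 0,"az": 0,"gripper": 0.53},
    {"x": 3.8,"y": 0,"z": 1.4,"ax": 0,"ay": 0,"az": 0,"gripper": 0.53},
    {"x": 2.8,"y": 0,"z": 1,"ax": 0,"ay": 0,"az": 0,"gripper": 0.53},
    {"x": 2.8,"y": 0,"z": 1,"ax": 0,"ay": 0,"az": 0,"gripper": 0.53},
    {"x": 2.8,"y": 0,"z": 1,"ax": 0,"ay": 0,"az": 0,"gripper": 0.53},
  ],
)

```text
clock: 18.13
position: [0.5236, -0.1437, 0.0173]
ee_rot: [0.98, 0.095, 0.175, -0.016]
ft_force: [-3.2, 0.4, 1.2]
grip_width: 0.468
grasp_force: 1.6
```

Emit:
apply_moves(
  rows=[
    {"x": 2.8,"y": 0,"z": 1,"ax": 0,"ay": 0,"az": 0,"gripper": 0.53},
    {"x": 2.8,"y": 0,"z": 1,"ax": 0,"ay": 0,"az": 0,"gripper": 0.53},
    {"x": 2.8,"y": 0,"z": 1,"ax": 0,"ay": 0,"az": 0,"gripper": 0.53},
    {"x": 2.8,"y": 0,"z": 1,"ax": 0,"ay": 0,"az": 0,"gripper": 0.53},
    {"x": 2.8,"y": 0,"z": 1,"ax": 0,"ay": 0,"az": 0,"gripper": 0.53},
  ],
)

```text
clock: 18.55
position: [0.538, -0.141, 0.0173]
ee_rot: [0.98, 0.095, 0.175, -0.016]
ft_force: [-1.8, 0.5, 0.5]
grip_width: 0.473
grasp_force: 1.2
```

```bash
cat > ck.py <<'E'
from h import *
t=camera("top"); p=proj(t,[.6,-.126,.024])[0]
import sys
q=np.array(eval(sys.argv[1])); px=proj(t,[*q,.024])[0]
x,f,ct,m=circ(t,px,30,.024,.036); print("stray",x.round(4),"to target mm",((np.array([.651,-.1168])-x)*1e3).round(1),"med res",np.median(f).round(4))
E
python3 st.py "[.6078,-.1254,.0178]"; python3 ck.py "[.585,-.13]"
```

```text
t 18.55 p [ 0.538  -0.141   0.0173] F [-1.8  0.5  0.5] w 0.473
rotvec tool deg to goal [ -0.45  -0.3  179.83]
shift tool mm [67.2 -1.9 24.4] shift in goal axes [-67.3   1.7  24. ]
front corner [ 0.5316 -0.1423  0.0032] to goal axis
J [-0.41  0.35  0.75  2.16 -0.82  0.54 -0.42] ytool yaw -78.9 z [ 0.341  0.065 -0.938]
half-turned: rotvec [ 0.19 -0.29 -0.17] shift goal axes [67.3 -1.7 24. ] front [ 0.5519 -0.1383  0.0108]
stray [ 0.5793 -0.1328] to target mm [71.7 16. ] med res 0.0007
```

Emit:
apply_moves(
  rows=[
    {"x": 2.8,"y": -0.08,"z": 1,"ax": 0,"ay": 0,"az": 0,"gripper": 0.53},
    {"x": 2.8,"y": -0.08,"z": 1,"ax": 0,"ay": 0,"az": 0,"gripper": 0.53},
    {"x": 2.8,"y": -0.08,"z": 1,"ax": 0,"ay": 0,"az": 0,"gripper": 0.53},
    {"x": 2.8,"y": -0.08,"z": 1,"ax": 0,"ay": 0,"az": 0,"gripper": 0.53},
    {"x": 2.8,"y": -0.08,"z": 1,"ax": 0,"ay": 0,"az": 0,"gripper": 0.53},
  ],
)

```text
clock: 19.02
position: [0.5527, -0.1376, 0.0176]
ee_rot: [0.98, 0.095, 0.176, -0.016]
ft_force: [-2.1, -0.2, -1.1]
grip_width: 0.468
grasp_force: 1.1
```

Emit:
apply_moves(
  rows=[
    {"x": 2.8,"y": -0.08,"z": 1,"ax": 0,"ay": 0,"az": 0,"gripper": 0.53},
    {"x": 2.8,"y": -0.08,"z": 1,"ax": 0,"ay": 0,"az": 0,"gripper": 0.53},
    {"x": 2.8,"y": -0.08,"z": 1,"ax": 0,"ay": 0,"az": 0,"gripper": 0.53},
    {"x": 2.8,"y": -0.08,"z": 1,"ax": 0,"ay": 0,"az": 0,"gripper": 0.53},
    {"x": 2.8,"y": -0.08,"z": 1,"ax": 0,"ay": 0,"az": 0,"gripper": 0.53},
  ],
)

```text
clock: 19.43
position: [0.5672, -0.1344, 0.0178]
ee_rot: [0.98, 0.095, 0.176, -0.016]
ft_force: [-1.0, -0.1, -1.9]
grip_width: 0.471
grasp_force: 1.1
```

Emit:
apply_moves(
  rows=[
    {"x": 2.8,"y": -0.08,"z": 1,"ax": 0,"ay": 0,"az": 0,"gripper": 0.53},
    {"x": 2.8,"y": -0.08,"z": 1,"ax": 0,"ay": 0,"az": 0,"gripper": 0.53},
    {"x": 2.8,"y": -0.08,"z": 1,"ax": 0,"ay": 0,"az": 0,"gripper": 0.53},
    {"x": 2.8,"y": -0.08,"z": 1,"ax": 0,"ay": 0,"az": 0,"gripper": 0.53},
    {"x": 2.8,"y": -0.08,"z": 1,"ax": 0,"ay": 0,"az": 0,"gripper": 0.53},
  ],
)

```text
clock: 19.85
position: [0.5818, -0.1312, 0.018]
ee_rot: [0.98, 0.095, 0.176, -0.016]
ft_force: [-2.0, -0.3, -0.7]
grip_width: 0.472
grasp_force: 1.1
```

```bash
python3 st.py "[.6078,-.1254,.0178]"; python3 ck.py "[.623,-.124]"
```

```text
t 19.85 p [ 0.5818 -0.1312  0.018 ] F [-2.  -0.3 -0.7] w 0.472
rotvec tool deg to goal [ -0.49  -0.29 179.84]
shift tool mm [24.9 -0.6  9.5] shift in goal axes [-25.    0.5   9.3]
front corner [ 0.5754 -0.1324  0.0039] to goal axis
J [-0.41  0.42  0.73  2.06 -0.84  0.57 -0.47] ytool yaw -78.9 z [ 0.341  0.065 -0.938]
half-turned: rotvec [ 0.19 -0.31 -0.16] shift goal axes [25.  -0.5  9.3] front [ 0.5956 -0.1284  0.0115]
stray [ 0.6226 -0.123 ] to target mm [28.4  6.2] med res 0.0009
```

Emit:
apply_moves(
  rows=[
    {"x": 2.8,"y": -0.06,"z": 1,"ax": 0,"ay": 0,"az": 0,"gripper": 0.53},
    {"x": 2.8,"y": -0.06,"z": 1,"ax": 0,"ay": 0,"az": 0,"gripper": 0.53},
    {"x": 2.8,"y": -0.06,"z": 1,"ax": 0,"ay": 0,"az": 0,"gripper": 0.53},
    {"x": 2.8,"y": -0.06,"z": 1,"ax": 0,"ay": 0,"az": 0,"gripper": 0.53},
    {"x": 2.8,"y": -0.06,"z": 1,"ax": 0,"ay": 0,"az": 0,"gripper": 0.53},
  ],
)

```text
clock: 20.32
position: [0.5963, -0.128, 0.0182]
ee_rot: [0.98, 0.095, 0.176, -0.016]
ft_force: [-2.4, -1.5, -1.2]
grip_width: 0.471
grasp_force: 1.2
```

Emit:
apply_moves(
  rows=[
    {"x": 2.8,"y": -0.06,"z": 1,"ax": 0,"ay": 0,"az": 0,"gripper": 0.53},
    {"x": 2.8,"y": -0.06,"z": 1,"ax": 0,"ay": 0,"az": 0,"gripper": 0.53},
    {"x": 1.9,"y": -0.06,"z": 0.7,"ax": 0,"ay": 0,"az": 0,"gripper": 0.53},
    {"x": 0,"y": 0,"z": 0,"ax": 0,"ay": 0,"az": 0,"gripper": 0.53},
  ],
)

```text
clock: 20.65
position: [0.6044, -0.1262, 0.0184]
ee_rot: [0.98, 0.095, 0.176, -0.016]
ft_force: [-1.4, -0.6, -0.8]
grip_width: 0.468
grasp_force: 0.5
```

```bash
python3 st.py "[.6078,-.1254,.0178]"; python3 ck.py "[.645,-.118]"; sed 's/d0.pkl/d2.pkl/;s/(391,210)/(386,162)/;/imwrite/d' m.py > m2.py; python3 - <<'E'
from h import *
import pickle
D={n:camera(n) for n in("top","side")}; pickle.dump(D,open("d2.pkl","wb")); print(proj(D["top"],[.646,-.118,.024]))
for n in [("twin",(157,169),30,.024,.036,0),("dome",(269,165),55,.018,.070,1)]: print(n[0],circ(D["top"],*n[1:])[0])
cv2.imwrite("pics/near.png",cv2.convertScaleAbs(D["top"]["color"][:,:,::-1],alpha=1.3))
E
```

```text
t 20.65 p [ 0.6044 -0.1262  0.0184] F [-1.4 -0.6 -0.8] w 0.468
rotvec tool deg to goal [ -0.52  -0.3  179.87]
shift tool mm [ 3.1 -0.1  1.8] shift in goal axes [-3.1  0.1  1.7]
front corner [ 0.598  -0.1274  0.0042] to goal axis
J [-0.41  0.46  0.72  2.01 -0.85  0.59 -0.49] ytool yaw -78.9 z [ 0.341  0.065 -0.938]
half-turned: rotvec [ 0.19 -0.33 -0.13] shift goal axes [ 3.1 -0.1  1.7] front [ 0.6183 -0.1234  0.0119]
stray [ 0.6451 -0.1179] to target mm [5.9 1.1] med res 0.001
[[381.38261145 159.94296215]]
twin [0.62089354 0.25117314]
dome [0.63494951 0.06857927]
```

View pics/near.png

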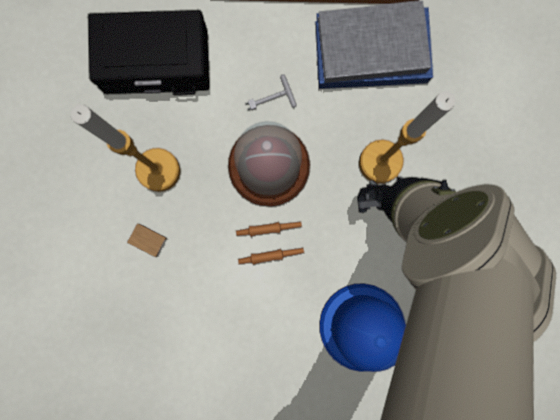

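Emit:
apply_moves(
  rows=[
    {"x": 1.8,"y": 0,"z": 0.6,"ax": 0,"ay": 0,"az": 0,"gripper": 0.53},
    {"x": 1.8,"y": 0,"z": 0.6,"ax": 0,"ay": 0,"az": 0,"gripper": 0.53},
    {"x": 1.6,"y": 0,"z": 0.6,"ax": 0,"ay": 0,"az": 0,"gripper": 0.53},
    {"x": 0,"y": 0,"z": 0,"ax": 0,"ay": 0,"az": 0,"gripper": 0.53},
    {"x": 0,"y": 0,"z": 0,"ax": 0,"ay": 0,"az": 0,"gripper": 0.53},
  ],
)

```text
clock: 21.22
position: [0.6094, -0.1254, 0.0184]
ee_rot: [0.98, 0.095, 0.176, -0.016]
ft_force: [-1.5, -0.5, 0.2]
grip_width: 0.467
grasp_force: 0.8
```

```bash
python3 st.py "[.6078,-.1254,.0178]"|head -1; python3 ck.py "[.65,-.117]"
```

```text
t 21.22 p [ 0.6094 -0.1254  0.0184] F [-1.5 -0.5  0.2] w 0.467
stray [ 0.6501 -0.1173] to target mm [0.9 0.5] med res 0.001
```

In place within 1 mm. Backing off horizontally, then up and back.

Emit:
apply_moves(
  rows=[
    {"x": -2.8,"y": 0,"z": -1,"ax": 0,"ay": 0,"az": 0,"gripper": 0.53},
    {"x": -6.6,"y": 0,"z": -2.4,"ax": 0,"ay": 0,"az": 0,"gripper": 0.53},
    {"x": -9.4,"y": 0,"z": -3.4,"ax": 0,"ay": 0,"az": 0,"gripper": 0.53},
    {"x": -9.4,"y": 0,"z": -3.4,"ax": 0,"ay": 0,"az": 0,"gripper": 0.53},
    {"x": -9.4,"y": 0,"z": -3.4,"ax": 0,"ay": 0,"az": 0,"gripper": 0.53},
  ],
)

```text
clock: 21.68
position: [0.5685, -0.1333, 0.018]
ee_rot: [0.98, 0.095, 0.175, -0.016]
ft_force: [-0.6, -0.9, 0.2]
grip_width: 0.469
grasp_force: 0.0
```

Emit:
apply_moves(
  rows=[
    {"x": 0,"y": 0,"z": -25,"ax": 0,"ay": 0,"az": 0,"gripper": 0.53},
    {"x": 0,"y": 0,"z": -30,"ax": 0,"ay": 0,"az": 0,"gripper": 0.53},
    {"x": 0,"y": 0,"z": -30,"ax": 0,"ay": 0,"az": 0,"gripper": 0.53},
    {"x": 0,"y": 0,"z": -30,"ax": 0,"ay": 0,"az": 0,"gripper": 0.53},
    {"x": 0,"y": 0,"z": 0,"ax": 0,"ay": 0,"az": 0,"gripper": 0.53},
  ],
)

```text
clock: 22.1
position: [0.5307, -0.1423, 0.1303]
ee_rot: [0.979, 0.094, 0.179, -0.017]
ft_force: [1.0, -0.7, 0.8]
grip_width: 0.474
grasp_force: 0.0
```

```bash
python3 st.py "[.6078,-.1254,.0178]"|head -1; python3 ck.py "[.65,-.117]"; python3 - <<'E'
from h import *
t,s=camera("top"),camera("side")
cv2.imwrite("pics/end.png",np.hstack([cv2.resize(a["color"],(400,300)) for a in(t,s)])[:,:,::-1])
E
```

```text
t 22.1 p [ 0.5307 -0.1423  0.1303] F [ 1.  -0.7  0.8] w 0.474
stray [ 0.65   -0.1172] to target mm [1.  0.4] med res 0.001
```

View pics/end.png

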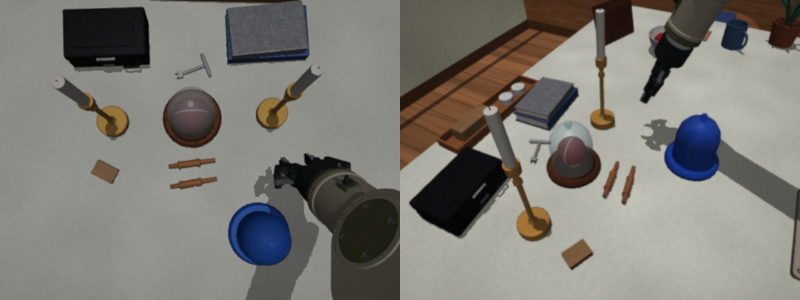

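The stray stands upright in the row (left panel (272,113)), mirrored to the twin (113,121) about the dome (192,117). The robot is clear and everything else is in place.

```bash
python3 -c "
from workcell import *
print(hand_in())"
```

```text
the job is handed in; nothing more can be done
None
```

I pushed the stray candlestick by its foot to its place opposite the twin, about 1 mm from the target measured in the top camera, upright and with the robot clear of everything, and handed the job in at about 22 s.

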